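# Move the brass dial plates from the lidded box to the display rack

### The job

Open the green plate box by its black fin: tip the lid up clearly (some 15 degrees or more) while its opposite long edge still rests on the box's rim, then lift it off and lay it flat, fin up, on the blue mat and let go of it. Slide every brass dial plate that is in the box up out of its grooves and stand it in a notch of the display rack, one plate to a notch, fully down on the rack's base; then put the lid back on the box, fully seated. Leave the jar, the loupe and the graver where they are.

Things in the scene. Friction and masses are not known exactly. Their poses are not given: they have to be found in the camera images.
- box: Green open box, fixed, 270 (its x) x 104 (its y) x 88 high, walls and floor 5 thick. Origin: centre of the underside, z up. Inside, grey ribs on both long walls (10 deep, to 60 above the bench) leave five upright grooves 8 wide at x = -92, -46, 0, +46, +92, for one plate each (some may be empty), standing across the box. Box and rack may change sides (left or right).
- lid: Loose white lid, 278 (x) x 112 (y) x 6 thick, about 0.3 kg. Origin: centre of the underside of its plate; seated, it lies 88 above the box's origin with the box's axes. Below it a skirt 6 deep (252 x 88 outside) enters the rim with 3 to 4 play on each side. Laid on the mat it stands on the skirt, origin 8 above the bench. It may get knocked 2 to 4 cm aside.
- lid_fin_top (a point): Middle of the top face of the lid's upright black fin, the grip: 60 long (along the lid's x), 12 thick (along y), 34 high, centred at x = 0, y = +44, from 6 to 40 above the lid's origin.
- lid_hinge_edge (a point): Middle of the lower edge of the lid's long side opposite the fin (x = 0, y = -56, z = 0 in the lid frame): the edge it tips about.
- rack: Dark wood rack, fixed, base 251 (x) x 112 (y) x 8 thick. Origin: centre of the underside, z up. White combs 10 thick at y = -43 and +43 (boards 40 high outside, 96 apart) with pointed teeth 47 high leave five notches 9 wide at x = -92, -46, 0, +46, +92, all empty at the start; the slopes guide a plate in. A plate stands across the rack on its base, top edge 78 above the bench.
- mat: Blue mat, fixed, 310 (its x) x 150 (its y) x 2 thick, between box and rack; origin: centre of the underside.
- plate0: Loose brass dial plate, 5 thick (its x) x 90 wide (its y) x 70 high (its z), about 0.22 kg, with a round steel dial ring on each face. Origin: middle of the bottom edge. It starts upright in a groove of the box, faces along the box's x, on the floor 5 above the bench, top edge 75 above the bench (13 below the rim); or it is absent (None).
- plate1: Loose brass dial plate, 5 thick (its x) x 90 wide (its y) x 70 high (its z), about 0.22 kg, with a round steel dial ring on each face. Origin: middle of the bottom edge. It starts upright in a groove of the box, faces along the box's x, on the floor 5 above the bench, top edge 75 above the bench (13 below the rim); or it is absent (None).
- plate2: Loose brass dial plate, 5 thick (its x) x 90 wide (its y) x 70 high (its z), about 0.22 kg, with a round steel dial ring on each face. Origin: middle of the bottom edge. It starts upright in a groove of the box, faces along the box's x, on the floor 5 above the bench, top edge 75 above the bench (13 below the rim); or it is absent (None).
- plate3: Loose brass dial plate, 5 thick (its x) x 90 wide (its y) x 70 high (its z), about 0.22 kg, with a round steel dial ring on each face. Origin: middle of the bottom edge. It starts upright in a groove of the box, faces along the box's x, on the floor 5 above the bench, top edge 75 above the bench (13 below the rim); or it is absent (None).
- plate4: Loose brass dial plate, 5 thick (its x) x 90 wide (its y) x 70 high (its z), about 0.22 kg, with a round steel dial ring on each face. Origin: middle of the bottom edge. It starts upright in a groove of the box, faces along the box's x, on the floor 5 above the bench, top edge 75 above the bench (13 below the rim); or it is absent (None).
- jar: Glass jar, 60 across, 75 high, beyond the mat; origin: centre of the underside. Leave alone.
- loupe: Black eyepiece loupe, 52 across, 45 high, beyond the mat; origin: centre of the underside. Leave alone.
- graver: Graver, a thin hand tool 130 long with a wooden handle, lying beyond the mat between jar and loupe, roughly across (along y). Leave alone.

How it is judged:
By the outcome, as a careful person would: the job done as asked, in the order asked, and still so for the second after the job is handed in, with the robot touching nothing.
Of plate0, plate1, plate2, plate3, plate4 only 3 to 5 are there at a start; the rules pass over those that are not, and their reading is None.
At some moment in a run one of lid may be knocked a few centimetres aside while the robot is not near it.
It also fails if it takes over 210 s, if anything falls off the work surface, if the arm or the gripper's body presses on something with over 40 N, if the wrist force passes 120 N, or if a joint passes its speed limit or range.

### The arm

A 7-joint arm with a two-finger parallel gripper is mounted at the origin on the work surface. World frame = base frame: x ahead of the robot, y to its left, z up, the work surface at z = 0. Lengths are in m, angles in rad, forces in N, time in s.
With the tool pointing down it reaches from about 0.4 to 0.875 m from the base axis. Payload 19.3 kg.
Tool frame: the origin (TCP) lies on the centre line of the jaws, within the pads' length; the fingertips stand 14 mm ahead of it and the grasp point (between the pads) lies 5 mm behind it; x points along the fingers, y is the direction in which the jaws open and shut, and the axes are right-handed (so a half turn about x gives the same grasp; the last joint's range is limited). The gripper opens to 85 mm and grips with 20 to 120 N. Pads are 22 mm wide; open, the fingers measure 114 mm over their backs; the gripper's body (76 mm by 85 mm) begins 54 mm behind the grasp point. The pads swing forward as they close: fully open they stand 13 mm farther back than shut.
Start: joints at [-1.174, 0.521, -0.036, 1.599, 0.021, 1.021, -0.113], TCP at [0.281, 0.558, 0.245] pointing down, gripper open.
Joint ranges: [-2.91, 2.91], [-0.3, 2.13], [-1.5, 1.42], [0.17, 2.43], [-1.26, 4.41], [0.16, 1.93], [-2.52, 2.52]. Speed limits (rad/s): [1.89, 1.89, 2.39, 2.39, 3.01, 3.01, 3.01].

### API

Orientations are given as [roll, pitch, yaw] about the fixed x, y, z axes, in that order (R = Rz(yaw) Ry(pitch) Rx(roll)).
In Python, from workcell import monitor, optics, bot gives the robot as it stands.
- The arm moves only by the tool arm_command, never from a script. Its arguments are lists of equal length, an entry for each row: "delta_pos": the shift along the tool's x, y, z as a fraction of full scale, a list of three; "rotation": the turn, a rotation vector about the tool's x, y, z as a fraction of full scale, a list of three. In form: {"delta_pos": [[dx, dy, dz], ...], "rotation": [[wx, wy, wz], ...]}. A call has 1 to 10 rows; each row shifts and turns the pose as measured when the row begins, along the tool's axes as they then stand; what a row does not reach is not made up. Full scale, the value 1, is 30 mm for a shift and 6 degrees for a turn. A row lasts 1/10 s, in which the tool goes at most 50 mm and 8.59 degrees, less where a joint would pass 70% of its speed; a pose out of reach is approached as far as the arm can. A call with a number of a shift or a turn outside -1 to 1 is refused whole. A call with a gripper value outside its range is refused whole. "gripper" is the closure, from -1 (fully open) to 1 (shut), so that 0 is half open, set as the call begins (left out, the last holds). The fingers move at their own pace and stop on an object; "grip_force" is the grip in N (left out, the last holds). Time passes only in rows, so rows that do not move let the fingers close. It gives the time, the measured TCP pose, the force and the opening at its end, in the units of the state.
- monitor.observe(): the state, without advancing time (a new reading comes with each control period).
- optics.grab_frame(name): name is "scene" or "top" or "wrist"; returns the picture (384x512x3 uint8, red, green, blue); there is no depth.
- optics.camera_params(name): a dict with "fx", "fy", "cx", "cy" (pixels), "dist_coeffs" ([k1, k2, p1, p2, k3] as OpenCV has them; the pictures are not rectified), "origin" and "rotation" of the camera in the world. Camera axes: x right, y down, z forward; pixel columns grow to the right and rows downward; lengths in m; the calibration is good to about 2 mm. A picture is of the moment at which its call begins: read the wrist's pose just before it. camera_params takes no time and is no camera call; for the wrist camera it gives the pose at the moment of the call.
- bot.job_done(): hands the job in, once; it reports no verdict.
The state is a dict: "clock": time; "qpos": joint angles; "qd": joint speeds; "joint_efforts": joint torques, N m; "position": TCP position; "tool_rot": TCP orientation; "force": force on the tool from outside, world axes, zero at the start; "moment": the same for the moment, N m; "grip_width": finger opening in m.
Only numpy, scipy, OpenCV 4.12 (cv2) and the standard library are available. Lean on these libraries where they do the work, as an engineer would, in place of code of your own. Each camera call takes 0.05 s, during which the arm holds its last target. There are 200 camera calls.

## Working session

There is one attempt and no reset: what is moved stays moved. The work goes in short steps, Python scripts to look and compute and a tool call to move; the robot and the scene stay as the last step left them, time stands still between calls to the robot, and variables do not carry over. Pictures are saved under pics/ and viewed, about 12 in all and at most 16, crops included, and the job is handed in when it is done.

Besides the shell and the picture viewer there is one more tool, called after ">>>" as name(argument=value, ...) on one line, values as JSON. arm_command: Moves the arm, as the interface text tells. Its arguments: {"type":"object","properties":{"delta_pos":{"type":"array","items":{"type":"array","items":{"type":"number"}}},"rotation":{"type":"array","items":{"type":"array","items":{"type":"number"}}},"gripper":{"type":"number"},"grip_force":{"type":"number"}},"required":["delta_pos","rotation"]}

```bash
ls; mkdir -p pics
python3 - <<'E'
from workcell import monitor, optics, bot
import cv2,numpy as np
s=monitor.observe();print({k:np.round(v,3) for k,v in s.items()})
for n in("scene","top","wrist"):
    p=optics.camera_params(n);print(n,{k:np.round(v,4).tolist() for k,v in p.items()})
im=[optics.grab_frame(n) for n in("top","scene")]
for n,i in zip(("top","scene"),im): cv2.imwrite(f"pics/{n}0.png",cv2.resize(i[:,:,::-1],(800,600)))
E
```

```text
pics
{'clock': np.float64(0.0), 'qpos': array([-1.174,  0.522, -0.036,  1.6  ,  0.021,  1.021, -0.113]), 'qd': array([-0.001,  0.001, -0.002, -0.   , -0.002, -0.   , -0.001]), 'joint_efforts': array([-2.0000e-03, -9.2710e+01,  1.9790e+00, -3.6994e+01,  1.8000e-02,
        8.0000e-03,  0.0000e+00]), 'position': array([0.281, 0.558, 0.245]), 'tool_rot': array([-1.52 ,  1.57 , -1.987]), 'force': array([-0.101,  0.066, -0.291]), 'moment': array([-0.057, -0.006, -0.035]), 'grip_width': np.float64(0.085)}
scene {'fx': 482.8594, 'fy': 482.8594, 'cx': 261.5817, 'cy': 196.5048, 'dist_coeffs': [0.0723, 0.0, 0.0, 0.0, 0.0], 'origin': [1.3058, 0.4403, 0.9105], 'rotation': [-2.3285, 0.006, 2.1231]}
top {'fx': 473.1028, 'fy': 473.1028, 'cx': 254.0793, 'cy': 188.0713, 'dist_coeffs': [-0.1214, 0.0, 0.0, 0.0, 0.0], 'origin': [0.5243, -0.0042, 1.2471], 'rotation': [-3.0858, -0.0179, -1.5645]}
wrist {'fx': 272.6861, 'fy': 272.6861, 'cx': 252.0027, 'cy': 192.2861, 'dist_coeffs': [-0.0317, 0.0, 0.0, 0.0, 0.0], 'origin': [0.2095, 0.5953, 0.3735], 'rotation': [2.8194, 0.0016, 1.1042]}
```

View pics/top0.png

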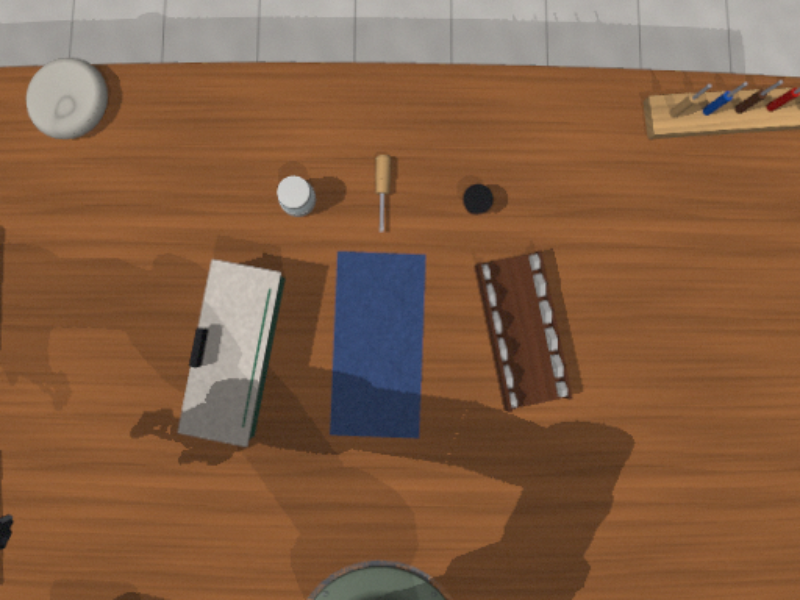

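View pics/scene0.png

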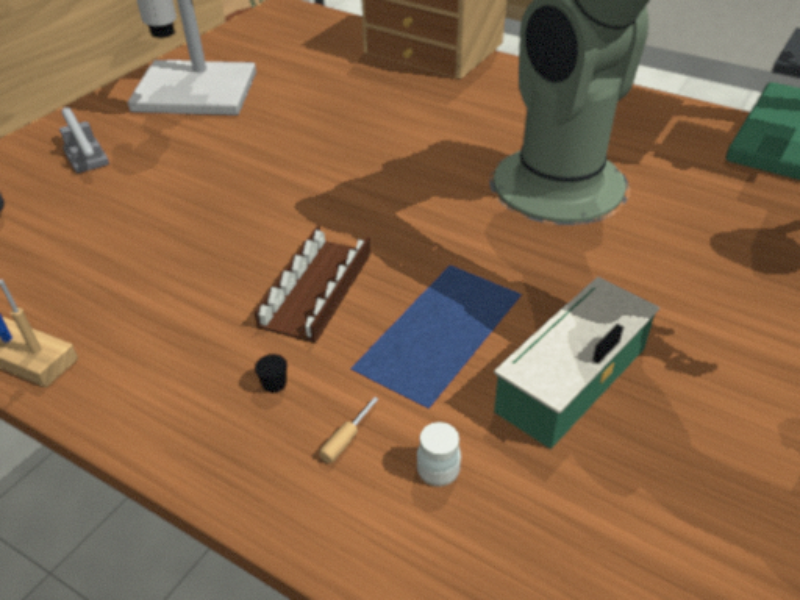

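The top view shows the box with its lid on the left, fin on the far-left side at about (200,347). The mat is in the middle at (378,345) and the rack is on the right at (525,330). The jar, graver and loupe are above them at (297,195), (383,190) and (478,199). The scene view agrees. Next I'll measure them.

```bash
cat > h.py <<'E'
from workcell import monitor, optics, bot
import cv2,numpy as np
from scipy.spatial.transform import Rotation as Rot
np.set_printoptions(precision=4,suppress=True)
def RR(e): return Rot.from_euler('xyz',e).as_matrix()
def grab(n):
    p=optics.camera_params(n); return optics.grab_frame(n),p
def rays(p,uv):
    K=np.array([[p['fx'],0,p['cx']],[0,p['fy'],p['cy']],[0,0,1.]])
    u=cv2.undistortPoints(np.float64(uv).reshape(-1,1,2),K,np.array(p['dist_coeffs'])).reshape(-1,2)
    d=np.c_[u,np.ones(len(u))]@RR(p['rotation']).T
    return np.array(p['origin']),d
def onz(p,uv,z):
    o,d=rays(p,uv); return o+d*((z-o[2])/d[:,2])[:,None]
def tri(p1,u1,p2,u2):
    o1,d1=rays(p1,[u1]);o2,d2=rays(p2,[u2]);d1,d2=d1[0],d2[0]
    t=np.linalg.lstsq(np.c_[d1,-d2],o2-o1,rcond=None)[0]
    a,b=o1+t[0]*d1,o2+t[1]*d2; return (a+b)/2,np.linalg.norm(a-b)
def proj(p,X):
    R=RR(p['rotation']);K=np.array([[p['fx'],0,p['cx']],[0,p['fy'],p['cy']],[0,0,1.]])
    rv=cv2.Rodrigues(R.T)[0];return cv2.projectPoints(np.float64(X).reshape(-1,1,3),rv,-R.T@np.array(p['origin']),K,np.array(p['dist_coeffs']))[0].reshape(-1,2)
def big(m,n=1,seed=None):
    m=cv2.morphologyEx(m.astype(np.uint8)*255,cv2.MORPH_OPEN,np.ones((3,3)))
    c=sorted(cv2.findContours(m,cv2.RETR_EXTERNAL,cv2.CHAIN_APPROX_NONE)[0],key=cv2.contourArea)[::-1]
    return [x.reshape(-1,2).astype(float) for x in c[:n]]
def rect(P):
    "min area rect of ground points: centre, sizes(long,short), yaw of long axis in (-90,90]"
    (c,(w,h),a)=cv2.minAreaRect((P[:,:2]*1000).astype(np.float32))
    if w<h: w,h,a=h,w,a+90
    a=(a+90)%180-90
    return np.array(c)/1000,(w,h),a
def go(target,eul=None):
    "remaining move to a TCP target, in tool axes: fractions of full scale"
    s=monitor.observe();R=RR(s['tool_rot']);d=R.T@(np.array(target)-s['position'])/0.03
    w=None
    if eul is not None: w=np.degrees((Rot.from_matrix(R).inv()*(eul if isinstance(eul,Rot) else Rot.from_euler('xyz',eul))).as_rotvec())/6
    return d,w
def down(yaw):
    "tool down, jaw axis (tool y) along world heading yaw (deg)"
    x=np.array([0,0,-1.]);a=np.radians(yaw);y=np.array([np.cos(a),np.sin(a),0]);return Rot.from_matrix(np.c_[x,y,np.cross(x,y)])
E
python3 - <<'E'
from h import *
t,pt=grab('top');s,ps=grab('scene')
np.savez('f0.npz',t=t,s=s)
for nm,im,p in(('top',t,pt),('scene',s,ps)):
    H=cv2.cvtColor(im,cv2.COLOR_RGB2HSV);h,S,V=[H[...,i].astype(int) for i in range(3)]
    for mask,z,l in(((h>100)&(h<130)&(S>100),.002,'mat'),((S<60)&(V>90),.094,'white')):
        if l=='white':
            mask=mask.copy(); 
            if nm=='top': mask[:150]=0
        for c in big(mask,2 if l=='white' else 1):
            r=rect(onz(p,c,z)); print(nm,l,r, c.mean(0), len(c))
    m=(V<45)
    if nm=='top': m[:, :90]&=True
    for c in big(m,8):
        q=rect(onz(p,c,.128)); print(nm,'dark',cv2.contourArea(c.astype(np.float32)),c.mean(0),q)
    for k,f in (('rackdark',(h<12)&(S>90)&(V<85)),):
        m=f.copy()
        for c in big(m,3): print(nm,k,cv2.contourArea(c.astype(np.float32)),c.mean(0),rect(onz(p,c,.02)))
E
```

```text
top mat (array([0.5095, 0.0066]), (306.7965087890625, 146.39651489257812), -1.8164443969726562) [241.4586 220.4497] 338
top white (array([0.4963, 0.2383]), (278.2568359375, 111.9916000366211), -10.35986328125) [146.2956 225.195 ] 318
top white (array([0.1387, 0.0191]), (163.50494384765625, 42.75338363647461), -77.8856029510498) [235.1929 373.9714] 140
top dark 238.0 [305.52 126.9 ] (array([ 0.7358, -0.1464]), (41.34512710571289, 41.19956970214844), 0.6959968209266663)
top dark 117.0 [126.7833 222.4333] (array([0.503 , 0.2772]), (57.11430358886719, 16.03464698791504), -10.5428466796875)
top dark 74.0 [  2.475 341.15 ] (array([0.2091, 0.5839]), (43.055931091308594, 15.723970413208008), -1.007537841796875)
top rackdark 61.5 [327.1333 217.2222] (array([ 0.5188, -0.2163]), (44.29081344604492, 18.79899024963379), 26.832494735717773)
top rackdark 38.0 [331.1667 238.2667] (array([ 0.4616, -0.2268]), (21.02362632751465, 20.793630599975586), -89.91956347227097)
top rackdark 32.0 [475.6154  67.3462] (array([ 0.9315, -0.6364]), (33.05476379394531, 13.600862503051758), -62.74639129638672)
scene m
[... 781 characters left out ...]
 0.0887, -1.0137]), (60.25765609741211, 47.23378372192383), 44.95228958129883)
scene dark 53.0 [503.6579  44.5526] (array([-0.4574,  0.3103]), (46.58868408203125, 38.637451171875), -77.1234130859375)
scene dark 4.0 [338. 107.] (array([ 0.1657, -0.0064]), (11.072094917297363, 5.779629230499268), 25.33019256591797)
scene rackdark 31.5 [220.5238 180.619 ] (array([ 0.5123, -0.1908]), (29.774568557739258, 16.629993438720703), 34.949195861816406)
scene rackdark 23.0 [214.6667 190.0833] (array([ 0.5524, -0.1814]), (33.086448669433594, 13.289402961730957), 43.08639144897461)
scene rackdark 19.0 [208.375 202.5  ] (array([ 0.6001, -0.1663]), (19.02146339416504, 13.249011039733887), 31.275835037231445)
```

Run:
```python
from h import *
s=monitor.observe();R=RR(s['tool_rot']);print(R)
for y in(79.64,-100.36): print(go([.504,.2816,.245],down(y)))
```

```text
[[-0.0002  0.4501  0.893 ]
 [-0.0006  0.893  -0.4501]
 [-1.     -0.0007  0.0001]]
(array([ 0.0025, -4.8833, 10.7767]), array([-2.7318, -0.0003,  0.0064]))
(array([ 0.0025, -4.8833, 10.7767]), array([27.2682,  0.0092,  0.0004]))
```

>>> arm_command(delta_pos=[[0,-0.44,0.97],[0,-0.44,0.97],[0,-0.44,0.97],[0,-0.44,0.97],[0,-0.44,0.97],[0,-0.44,0.97],[0,-0.44,0.97],[0,-0.44,0.97],[0,-0.44,0.97],[0,-0.44,0.97]], rotation=[[0,0,0],[0,0,0],[0,0,0],[0,0,0],[0,0,0],[0,0,0],[0,0,0],[0,0,0],[0,0,0],[0,0,0]])

```text
clock: 1.2
position: [0.4852, 0.3034, 0.2431]
tool_rot: [-2.365, 1.567, -2.823]
force: [1.0, 0.2, -0.2]
grip_width: 0.0851
```

>>> arm_command(delta_pos=[[0,0,0],[0,0,0],[0,0,0],[0,0,0]], rotation=[[-0.9,0,0],[-0.9,0,0],[-0.9,0,0],[0,0,0]], gripper=0.2)

```text
clock: 1.6
position: [0.4886, 0.2977, 0.2427]
tool_rot: [-2.08, 1.567, -2.254]
force: [-0.2, 0.4, -0.4]
grip_width: 0.0346
```

Run:
```python
from h import *
for y in(79.64,): print(go([.504,.2816,.245],down(y)))
im,p=grab('wrist');np.savez('w1.npz',im=im);print(p)
print(monitor.observe()['grip_width'],monitor.observe()['clock'])
cv2.imwrite('pics/w1.png',im[:,:,::-1])
```

```text
(array([-0.077 , -0.4411,  0.5974]), array([ 0.0645, -0.0196,  0.0354]))
{'fx': 272.6861406115231, 'fy': 272.6861406115231, 'cx': 252.00266975042052, 'cy': 192.28612386231913, 'dist_coeffs': array([-0.0317,  0.    ,  0.    ,  0.    ,  0.    ]), 'origin': array([0.4098, 0.3131, 0.3716]), 'rotation': array([2.8217, 0.0045, 1.397 ])}
0.034197348661794226 1.65
```

View pics/w1.png

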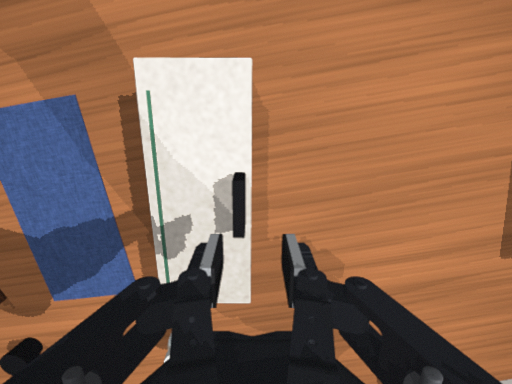

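The wrist view shows the fin at about (239,205) and the white lid with corners near (134,58), (252,58) and (250,303). I'll cross-check it against the top view.

Run:
```python
from h import *
w=np.load('w1.npz')['im'];t=np.load('f0.npz')['t'];s=np.load('f0.npz')['s'];pt=optics.camera_params('top');ps=optics.camera_params('scene');p=optics.camera_params('wrist')
def corners(im,y0):
    H=cv2.cvtColor(im,cv2.COLOR_RGB2HSV);m=((H[...,1]<60)&(H[...,2]>90));m[:y0]=0
    c=big(m)[0];b=cv2.boxPoints(cv2.minAreaRect(c.astype(np.float32)));return c
ct=corners(t,150);ext=lambda c,d:c[(c@np.array(d)).argmax()]
cw=corners(w,0)
# far lid corners: top(-,up-left),(right,up)
for nm,dt,dw in(('far+y',(-.3,-1),(1,-1)),('far-y',(1,-1),(-1,-1)),):
    print(nm,ext(ct,dt),ext(cw,dw),tri(pt,ext(ct,dt),p,ext(cw,dw)))
# fin
def dark(im,box):
    g=im.max(2)<50;m=np.zeros_like(g);m[box[1]:box[3],box[0]:box[2]]=g[box[1]:box[3],box[0]:box[2]];return big(m)[0]
f={'w':(dark(w,(220,165,250,240)),p),'t':(dark(t,(115,200,140,245)),pt),'s':(dark(s,(370,200,405,240)),ps)}
u=Rot.from_euler('z',-10.36,degrees=True).as_matrix()
for z in(.094,.128):
  for k,(c,q) in f.items():
    L=(onz(q,c,z)-[.4963,.2383,0])@u; print(z,k,'lid x',L[:,0].min(),L[:,0].max(),'y',L[:,1].min(),L[:,1].max())
```

```text
far+y [136. 166.] [251.  59.] (array([0.517 , 0.2288, 0.6071]), np.float64(0.21861606898534866))
far-y [179. 174.] [133.  58.] (array([0.4962, 0.2025, 0.2496]), np.float64(0.2600673645055434))
0.094 w lid x -0.02783271444345967 0.04575360162792861 y 0.036095007475824566 0.04882462796235986
0.094 t lid x -0.032016286319974066 0.026806578886068758 y 0.03956360882004816 0.05705680907302647
0.094 s lid x -0.059730688876900605 0.025235753250106747 y 0.02727472146288523 0.04447346679159142
0.128 w lid x -0.03649480518063833 0.02807963115474587 y 0.03880615671176915 0.049976821470743095
0.128 t lid x -0.028974470828595483 0.028113981242450937 y 0.031511235759111196 0.048488642771049424
0.128 s lid x -0.025595002258419174 0.055833251617311806 y 0.04047561993312612 0.056958171937322374
```

Run:
```python
from h import *
w=np.load('w1.npz')['im'];t=np.load('f0.npz')['t'];pt=optics.camera_params('top');p=optics.camera_params('wrist')
def C(im,y0):
    H=cv2.cvtColor(im,cv2.COLOR_RGB2HSV);m=((H[...,1]<60)&(H[...,2]>90));m[:y0]=0
    return big(m)[0]
ct,cw=C(t,150),C(w,0);ext=lambda c,d:c[(c@np.array(d)).argmax()]
for nm,dt,dw in(('-x+y',(-1,.3),(1,-1)),('-x-y',(.3,1),(-1,-1))):
    print(nm,ext(ct,dt),ext(cw,dw),tri(pt,ext(ct,dt),p,ext(cw,dw)))
u=Rot.from_euler('z',-10.36,degrees=True).as_matrix()
print([(u@[-.139,b,0]+[.4963,.2383,.094]) for b in(.056,-.056)])
print(go([.504,.2816,.20],down(79.64)))
```

```text
-x+y [114. 276.] [251.  59.] (array([0.3705, 0.3181, 0.0869]), np.float64(0.00012515094515945077))
-x-y [157. 285.] [133.  58.] (array([0.351 , 0.2099, 0.0948]), np.float64(0.0006468778208496084))
[array([0.3696, 0.3184, 0.094 ]), array([0.3495, 0.2082, 0.094 ])]
(array([ 1.4219, -0.4326,  0.602 ]), array([ 0.0317, -0.0197,  0.0364]))
```

>>> arm_command(delta_pos=[[0,-0.43,0.6],[0.4,0,0],[0.6,0,0],[0,0,0]], rotation=[[0.03,-0.02,0.04],[0,0,0],[0,0,0],[0,0,0]])

```text
clock: 2.05
position: [0.5041, 0.2821, 0.2116]
tool_rot: [1.277, 1.57, 1.086]
force: [0.1, 0.7, 0.2]
grip_width: 0.0344
```

Run:
```python
from h import *
print(go([.5042,.2816,.115],down(79.64)));print(monitor.observe()['position'])
```

```text
(array([ 3.2203, -0.0192,  0.0042]), array([-0.1021,  0.0029, -0.0093]))
[0.5041 0.2821 0.2116]
```

>>> arm_command(delta_pos=[[0.7,-0.02,0],[0.7,0,0],[0.7,0,0],[0.5,0,0],[0.3,0,0],[0.2,0,0],[0,0,0],[0,0,0]], rotation=[[-0.1,0,0],[0,0,0],[0,0,0],[0,0,0],[0,0,0],[0,0,0],[0,0,0],[0,0,0]])

```text
clock: 2.85
position: [0.5042, 0.2852, 0.1192]
tool_rot: [0.988, 1.566, 0.799]
force: [0.2, -0.1, 0.1]
grip_width: 0.0346
```

>>> arm_command(delta_pos=[[0,0,0],[0,0,0],[0,0,0],[0,0,0],[0,0,0],[0,0,0]], rotation=[[0,0,0],[0,0,0],[0,0,0],[0,0,0],[0,0,0],[0,0,0]], gripper=1, grip_force=80)

```text
clock: 3.45
position: [0.5044, 0.2846, 0.1208]
tool_rot: [0.822, 1.566, 0.632]
force: [-0.3, -0.9, -4.5]
grip_width: 0.0103
```

Run:
```python
from h import *
s=monitor.observe();print(go([.5042,.2816,.115],down(79.64)),s['force'],s['grip_width']);R=RR(s['tool_rot'])
# tipping: pivot on rim outer edge (lid y=-52), axis lid x; plan rows of 2.5 deg
u=Rot.from_euler('z',-10.36,degrees=True).as_matrix()
piv=np.array([.4963,.2383,.088])+u@[0,-.052,0]
ax=u[:,0]
for sg in(1,):
  Q=Rot.from_rotvec(ax*np.radians(2.5*sg)).as_matrix()
  P=s['position'];d=R.T@(Q@(P-piv)+piv-P)/.03; w=R.T@ax*2.5/6
  print(P-piv,d,w, R)
```

```text
(array([ 0.1921, -0.0983,  0.0125]), array([-0.0809,  0.0317, -0.0338])) [-0.2794 -0.8774 -4.4826] 0.010273537413595086
[0.0174 0.0974 0.0328] [-0.143  -0.0503  0.0009] [0.0014 0.0035 0.4166] [[ 0.0039  0.1881  0.9821]
 [ 0.0029  0.9821 -0.1882]
 [-1.      0.0036  0.0033]]
```

>>> arm_command(delta_pos=[[-0.145,-0.05,0],[-0.145,-0.05,0],[-0.145,-0.05,0],[-0.145,-0.05,0],[0,0,0]], rotation=[[0,0,0.417],[0,0,0.417],[0,0,0.417],[0,0,0.417],[0,0,0]])

```text
clock: 3.95
position: [0.5029, 0.2771, 0.1379]
tool_rot: [1.55, 1.388, 1.361]
force: [-0.4, 0.1, -4.1]
grip_width: 0.01
```

```bash
cat > tip.py <<'E'
from h import *
s=monitor.observe();R=RR(s['tool_rot']);u=Rot.from_euler('z',-10.36,degrees=True).as_matrix()
# hinge point in tool frame at grasp (lid seated)
P0=np.array([.5044,.2846,.1208]);R0=np.array([[.0039,.1881,.9821],[.0029,.9821,-.1882],[-1,.0036,.0033]])
piv=np.array([.4963,.2383,.088])+u@[0,-.052,0]
D=R@R0.T; now=s['position']+D@(piv-P0)
print('tilt vec deg',np.degrees(Rot.from_matrix(D).as_rotvec())@u,'pivot moved (box axes)',(now-piv)@u,s['force'],s['grip_width'])
E
python3 tip.py
```

```text
tilt vec deg [10.2581 -0.1158  0.0628] pivot moved (box axes) [ 0.0001 -0.0003 -0.    ] [-0.409   0.0729 -4.1241] 0.009991909294650833
```

>>> arm_command(delta_pos=[[-0.145,-0.05,0],[-0.145,-0.05,0],[-0.145,-0.05,0],[-0.145,-0.05,0],[-0.145,-0.05,0],[0,0,0]], rotation=[[0,0,0.417],[0,0,0.417],[0,0,0.417],[0,0,0.417],[0,0,0.417],[0,0,0]])

```text
clock: 4.55
position: [0.5003, 0.2669, 0.1569]
tool_rot: [1.565, 1.167, 1.379]
force: [-0.9, -0.1, -3.2]
grip_width: 0.0101
```

```bash
python3 tip.py
python3 - <<'E'
from h import *
s,_=grab('scene');cv2.imwrite('pics/s2.png',cv2.resize(s[100:300,250:512,::-1],None,fx=3,fy=3))
E
```

```text
tilt vec deg [22.9517 -0.1011  0.2382] pivot moved (box axes) [-0.0004  0.0025  0.0001] [-0.8608 -0.114  -3.2224] 0.010103058185665034
```

View pics/s2.png

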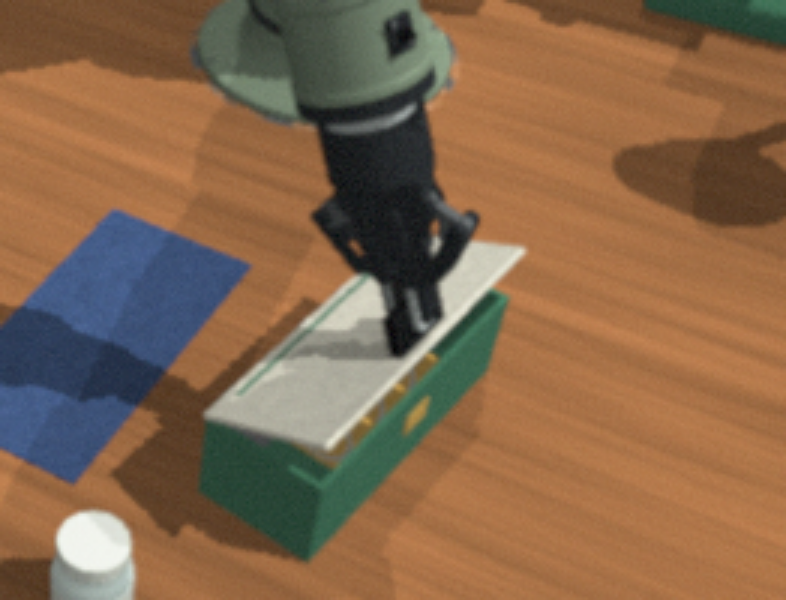

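Lid tipped about 23°, with its far long edge on the rim. In the scene view the gap at the fin side is clear. Next I'll lift it, level it and carry it to the mat.

Run:
```python
from h import *
s=monitor.observe();print(go(s['position']+[0,0,.09],down(79.2)))
```

```text
(array([-2.7593,  1.1773,  0.007 ]), array([ 0.0326,  0.0162, -3.8511]))
```

>>> arm_command(delta_pos=[[-0.55,0.24,0],[-0.55,0.24,0],[-0.55,0.24,0],[-0.55,0.24,0],[-0.55,0.24,0],[0,0,0],[0,0,0],[0,0,0],[0,0,0],[0,0,0]], rotation=[[0,0,0],[0,0,0],[0,0,0],[0,0,0],[0,0,0],[0,0,-0.77],[0,0,-0.77],[0,0,-0.77],[0,0,-0.77],[0,0,-0.77]])

```text
clock: 5.6
position: [0.501, 0.2732, 0.2515]
tool_rot: [-1.327, 1.537, -1.515]
force: [-0.0, -0.9, -4.5]
grip_width: 0.0103
```

Run:
```python
from h import *
s=monitor.observe();print(s['position'],s['grip_width'],s['force']);print(go([.511,.05,.16],down(88.17)),go([.511,.05,.16],down(79.2)))
```

```text
[0.501  0.2732 0.2515] 0.010345675045862751 [-0.0195 -0.9143 -4.453 ]
(array([ 3.2984, -7.1433,  1.6879]), array([-1.4828,  0.0529,  0.3167])) (array([ 3.2984, -7.1433,  1.6879]), array([0.012 , 0.0775, 0.3112]))
```

>>> arm_command(delta_pos=[[0,-0.72,0.17],[0,-0.72,0.17],[0,-0.72,0.17],[0,-0.72,0.17],[0,-0.72,0.17],[0,-0.72,0.17],[0,-0.72,0.17],[0,-0.72,0.17],[0,-0.72,0.17],[0,-0.6,0.15]], rotation=[[0,0,0.3],[0,0,0],[0,0,0],[0,0,0],[0,0,0],[0,0,0],[0,0,0],[0,0,0],[0,0,0],[0,0,0]])

```text
clock: 6.6
position: [0.5136, 0.0643, 0.257]
tool_rot: [-0.862, 1.543, -1.031]
force: [0.7, 0.2, -3.4]
grip_width: 0.0101
```

>>> arm_command(delta_pos=[[0.6,0,0],[0.6,0,0],[0.6,0,0],[0,0,0]], rotation=[[-0.5,0,0],[-0.5,0,0],[-0.5,0,0],[0,0,0]])

```text
clock: 7.0
position: [0.5168, 0.0627, 0.2032]
tool_rot: [-1.057, 1.533, -1.067]
force: [-0.2, 0.4, -2.3]
grip_width: 0.0104
```

Run:
```python
from h import *
s=monitor.observe();print(s['position'],s['grip_width'],s['force']);print(go([.511,.05,.08],down(88.17)))
```

```text
[0.5168 0.0627 0.2032] 0.010427046904041856 [-0.1662  0.3701 -2.3331]
(array([ 4.1144, -0.2903, -0.2659]), array([0.2101, 0.1797, 0.3103]))
```

>>> arm_command(delta_pos=[[0,-0.3,-0.25],[0,0,0],[0.7,0,0],[0.7,0,0],[0.7,0,0],[0.7,0,0],[0.6,0,0],[0.4,0,0],[0,0,0]], rotation=[[0.2,0.18,0.31],[0,0,0],[0,0,0],[0,0,0],[0,0,0],[0,0,0],[0,0,0],[0,0,0],[0,0,0]])

```text
clock: 7.9
position: [0.5165, 0.0605, 0.0933]
tool_rot: [-0.589, 1.557, -0.626]
force: [0.3, -0.5, -3.4]
grip_width: 0.0105
```

Run:
```python
from h import *
s=monitor.observe();print(s['position'],s['grip_width'],s['force']);print(go([.511,.05,.042],down(88.17)))
```

```text
[0.5165 0.0605 0.0933] 0.010488971375435528 [ 0.3373 -0.549  -3.3944]
(array([ 1.7102, -0.3424, -0.1904]), array([-0.0428,  0.1115,  0.0749]))
```

>>> arm_command(delta_pos=[[0,-0.34,-0.19],[0,0,0],[0,0,0],[0.4,0,0],[0.4,0,0],[0.3,0,0],[0,0,0]], rotation=[[-0.04,0.11,0.08],[0,0,0],[0,0,0],[0,0,0],[0,0,0],[0,0,0],[0,0,0]])

```text
clock: 8.6
position: [0.5134, 0.0533, 0.0607]
tool_rot: [0.033, 1.565, 0.002]
force: [1.0, -0.4, -2.9]
grip_width: 0.0105
```

Run:
```python
from h import *
s=monitor.observe();print(s['position'],s['grip_width'],s['force']);print(go([.511,.05,.042],down(88.17)))
t,pt=grab('top');H=cv2.cvtColor(t,cv2.COLOR_RGB2HSV)
c=big((H[...,0]>100)&(H[...,0]<130)&(H[...,1]>100),3)
for x in c: print(cv2.contourArea(x.astype(np.float32)),x.min(0),x.max(0))
cv2.imwrite('pics/t3.png',cv2.resize(t[120:300,90:400,::-1],None,fx=2.5,fy=2.5))
```

```text
[0.5134 0.0533 0.0607] 0.010472679303217665 [ 1.024  -0.4107 -2.9263]
(array([ 0.6234, -0.1125, -0.0811]), array([ 0.0045,  0.0545, -0.0018]))
636.0 [261. 163.] [271. 277.]
71.0 [451.  60.] [466.  72.]
64.5 [216. 162.] [220. 189.]
```

View pics/t3.png

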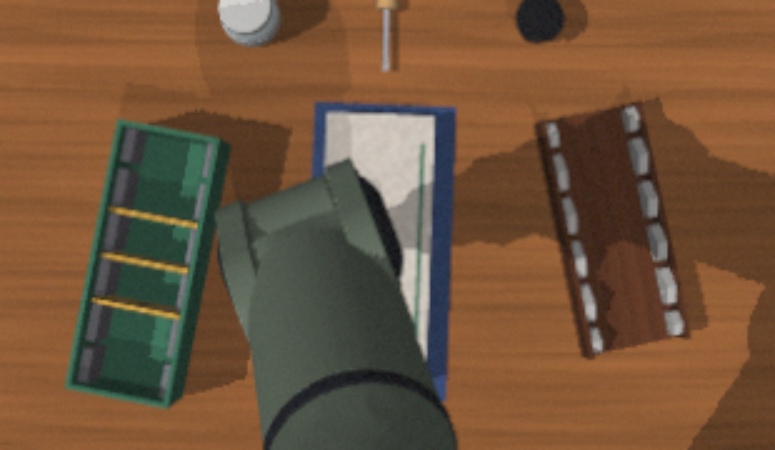

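Three plates are visible, in the box's grooves at x = +46, 0 and -46 (crop rows about 217, 262 and 308). The lid is over the mat and lined up, so I'll set it down.

>>> arm_command(delta_pos=[[0.1,-0.12,-0.08],[0.2,0,0],[0.2,0,0],[0.1,0,0],[0,0,0]], rotation=[[0,0.05,0],[0,0,0],[0,0,0],[0,0,0],[0,0,0]])

```text
clock: 9.15
position: [0.5111, 0.0494, 0.0418]
tool_rot: [0.405, 1.57, 0.373]
force: [0.3, 0.3, -2.6]
grip_width: 0.0105
```

Run:
```python
from h import *
s=monitor.observe();print(s['position'],s['grip_width'],s['force']);print(go([.511,.05,.042],down(88.17)))
```

```text
[0.5111 0.0494 0.0418] 0.010494089499709602 [ 0.305   0.3039 -2.6294]
(array([-0.0055,  0.0207, -0.0048]), array([ 0.0011,  0.0068, -0.0029]))
```

>>> arm_command(delta_pos=[[0.03,0,0],[0.03,0,0],[0,0,0]], rotation=[[0,0,0],[0,0,0],[0,0,0]])

```text
clock: 9.45
position: [0.5113, 0.0495, 0.0405]
tool_rot: [0.238, 1.57, 0.206]
force: [0.8, -0.9, -3.3]
grip_width: 0.0102
```

>>> arm_command(delta_pos=[[0,0,0],[0,0,0],[0,0,0],[-0.2,0,0],[-0.6,0,0],[-0.8,0,0],[-0.9,0,0],[-0.9,0,0],[-0.9,0,0],[-0.9,0,0]], rotation=[[0,0,0],[0,0,0],[0,0,0],[0,0,0],[0,0,0],[0,0,0],[0,0,0],[0,0,0],[0,0,0],[0,0,0]], gripper=0.3)

```text
clock: 10.45
position: [0.5096, 0.0494, 0.2023]
tool_rot: [-3.041, 1.569, -3.072]
force: [-0.3, 0.7, 0.5]
grip_width: 0.0301
```

Run:
```python
from h import *
s=monitor.observe();print(s['position'],s['grip_width'],s['force'],s['qpos'])
c=np.array([.4963,.2383]);
for y in(-10.36,169.64): print(go([.4963,.2383,.22],down(y)),go([.39,.21,.26],down(y))[0])
```

```text
[0.5096 0.0494 0.2023] 0.030114780363169384 [-0.2789  0.7007  0.521 ] [-0.0698  0.4045 -0.1846  1.9302  0.0986  0.8178  1.2324]
(array([-0.5891,  6.2788, -0.6396]), array([16.4313, -0.0142,  0.0203])) [-1.9142  5.226  -4.1551]
(array([-0.5891,  6.2788, -0.6396]), array([-13.5686,  -0.0195,  -0.0136])) [-1.9142  5.226  -4.1551]
```

>>> arm_command(delta_pos=[[-0.4,0,0],[-0.4,0,0],[-0.4,0,0],[-0.4,0,0],[0,0,0],[0,0,0],[0,0,0],[0,0,0],[0,0,0],[0,0,0]], rotation=[[0.9,0,0],[0.9,0,0],[0.9,0,0],[0.9,0,0],[0.9,0,0],[0.9,0,0],[0.9,0,0],[0.9,0,0],[0.9,0,0],[0.9,0,0]])

```text
clock: 11.45
position: [0.5098, 0.0494, 0.2622]
tool_rot: [1.389, 1.562, 0.379]
force: [-0.2, -0.3, -0.2]
grip_width: 0.03
```

>>> arm_command(delta_pos=[[0,0,0],[0,0,0],[0,0,0],[0,0,0],[0,0,0],[0,0,0],[0,0,0],[0,0,0]], rotation=[[0.9,0,0],[0.9,0,0],[0.9,0,0],[0.9,0,0],[0.9,0,0],[0.9,0,0],[0.9,0,0],[0,0,0]])

```text
clock: 12.25
position: [0.5084, 0.0498, 0.266]
tool_rot: [2.222, 1.559, 0.523]
force: [-0.7, 0.5, -0.4]
grip_width: 0.0296
```

Run:
```python
from h import *
s=monitor.observe();print(s['position'],s['grip_width'],s['force'],s['qpos'])
print(go([.487,.19,.26],down(-10.36)))
```

```text
[0.5084 0.0498 0.266 ] 0.029554083558831722 [-0.7138  0.4711 -0.4417] [-0.3369  0.3131  0.1585  1.8876 -0.0652  0.9346 -0.2759]
(array([ 0.2192, -1.306 , -4.5435]), array([ 0.5032, -0.0695, -0.0864]))
```

>>> arm_command(delta_pos=[[0,0,0],[0,-0.26,-0.9],[0,-0.26,-0.9],[0,-0.26,-0.9],[0,-0.26,-0.9],[0,-0.26,-0.9],[0,0,0]], rotation=[[0.5,-0.07,-0.09],[0,0,0],[0,0,0],[0,0,0],[0,0,0],[0,0,0],[0,0,0]])

```text
clock: 12.95
position: [0.492, 0.1941, 0.2683]
tool_rot: [2.984, 1.569, 1.251]
force: [-1.1, -0.2, 0.0]
grip_width: 0.0298
```

Run:
```python
from h import *
print(go([.487,.19,.26],down(-10.36)))
w,p=grab('wrist');t,pt=grab('top');np.savez('f4.npz',w=w,t=t,p=p,pt=pt)
cv2.imwrite('pics/w4.png',w[:,:,::-1])
cv2.imwrite('pics/t4.png',cv2.resize(t[120:300,80:400,::-1],None,fx=2.5,fy=2.5))
```

```text
(array([ 0.276 , -0.1411,  0.1615]), array([ 0.1795, -0.0156, -0.0023]))
```

View pics/w4.png

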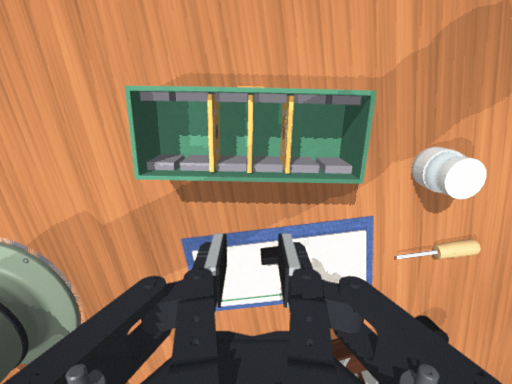

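View pics/t4.png

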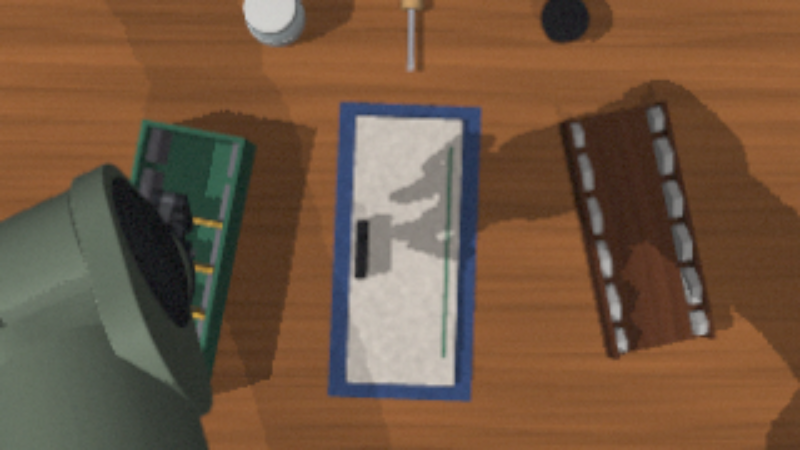

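The wrist view shows the box with three plates at columns 213, 250 and 290 and rows 95-172. In the top view the lid lies flat in the middle of the mat with the fin up, at (362,248).

```bash
cat > box.py <<'E'
from h import *
f=np.load('f4.npz',allow_pickle=True);w=f['w'];p=f['p'].item();t=f['t'];pt=f['pt'].item()
H=cv2.cvtColor(w,cv2.COLOR_RGB2HSV);h,S,V=[H[...,i].astype(int) for i in range(3)]
g=(h>60)&(h<95)&(S>80);g[200:]=0
c=big(cv2.morphologyEx(g.astype(np.uint8),cv2.MORPH_CLOSE,np.ones((25,25)))>0)[0]
print('green',c.min(0),c.max(0)); r=rect(onz(p,c,.088));print('box at .088',r)
y=(h>15)&(h<32)&(S>110)&(V>120);y[:85]=0;y[200:]=0;y[:,:150]=0;y[:,350:]=0
u=Rot.from_euler('z',-10.36,degrees=True).as_matrix();c0=np.r_[.4963,.2383,0]
for b in big(y,6):
    if len(b)<30: continue
    P=onz(p,b,.075);L=(P-c0)@u;rr=rect(P);print('plate',b.min(0),b.max(0),'rect',rr,'box-frame c',(np.r_[rr[0],0]-c0)@u,'x',L[:,0].min(),L[:,0].max(),'y',L[:,1].min(),L[:,1].max())
H=cv2.cvtColor(t,cv2.COLOR_RGB2HSV);h,S,V=[H[...,i].astype(int) for i in range(3)]
y=(h>15)&(h<32)&(S>110)&(V>120);y[:190]=0;y[:, :150]=0;y[:,180:]=0;y[270:]=0
E2=[]
for b in big(y,6):
    if len(b)<6: continue
    e=b[b[:,0].argmax()];print('top -y end',e,(onz(pt,[e],.075)-c0)@u)
m=(S<60)&(V>90);m[:150]=0;m[300:]=0;m[:,:200]=0;m[:,300:]=0
print('lid',rect(onz(pt,big(m)[0],.014)))
b=big((h>100)&(h<130)&(S>100))[0];print('mat',rect(onz(pt,b,.002)))
E
python3 box.py
```

```text
green [125.  86.] [375. 182.]
box at .088 (array([0.4974, 0.239 ]), (268.9292907714844, 102.88090515136719), -10.401725769042969)
plate [281.  96.] [293. 173.] rect (array([0.54  , 0.2309]), (88.84400939941406, 11.571269035339355), 80.38002014160156) box-frame c [0.0443 0.0006 0.    ] x 0.03806669736277088 0.049885757406258696 y -0.043808162389953484 0.04507958770241686
plate [208.  94.] [214. 171.] rect (array([0.4529, 0.2475]), (88.44840240478516, 6.269555568695068), 79.98932647705078) box-frame c [-0.0444  0.0012  0.    ] x -0.0475130194038832 -0.041093440288131694 y -0.04300854029267167 0.04545565328599781
plate [247.  95.] [252. 172.] rect (array([0.4976, 0.2389]), (88.65572357177734, 5.55933952331543), 79.56078338623047) box-frame c [0.0012 0.0009 0.    ] x -0.001658011128453406 0.00393120381271292 y -0.04345705952815025 0.0451926914363031
lid (array([0.5104, 0.0068]), (279.86578369140625, 114.14783477783203), -1.6580963134765625)
mat (array([0.5094, 0.0067]), (306.7767333984375, 146.50588989257812), -1.7545394897460938)
```

Run:
```python
from h import *
print(go([.5426,.2307,.14],down(-10.4)))
```

```text
(array([ 4.2798,  1.4158, -1.5931]), array([ 0.1448, -0.0031, -0.008 ]))
```

>>> arm_command(delta_pos=[[0.3,0.7,-0.8],[0.3,0.7,-0.8],[0.7,0,0],[0.8,0,0],[0.8,0,0],[0.6,0,0],[0,0,0]], rotation=[[0.15,0,0],[0,0,0],[0,0,0],[0,0,0],[0,0,0],[0,0,0],[0,0,0]])

```text
clock: 13.75
position: [0.5473, 0.2227, 0.1618]
tool_rot: [1.516, 1.567, -0.236]
force: [-0.4, -1.4, 0.5]
grip_width: 0.0299
```

Run:
```python
from h import *
s=monitor.observe();print(s['position'],s['qpos']);print(go([.5426,.2307,.07],down(-10.4)))
```

```text
[0.5473 0.2227 0.1618] [-0.5572  0.5688  0.0987  1.7757 -0.0705  0.7975 -0.6066]
(array([ 3.0603, -0.2163, -0.2348]), array([-0.002 ,  0.0021, -0.0384]))
```

>>> arm_command(delta_pos=[[0,-0.21,-0.23],[0,0,0],[0.5,0,0],[0.5,0,0],[0.2,0,0],[0,0,0]], rotation=[[0,0,-0.04],[0,0,0],[0,0,0],[0,0,0],[0,0,0],[0,0,0]])

```text
clock: 14.35
position: [0.544, 0.2304, 0.128]
tool_rot: [2.213, 1.566, 0.461]
force: [-0.3, 1.0, 0.2]
grip_width: 0.0298
```

Run:
```python
from h import *
s=monitor.observe();print(s['position']);print(go([.5426,.2307,.07],down(-10.4)))
```

```text
[0.544  0.2304 0.128 ]
(array([ 1.9341, -0.0555,  0.0049]), array([ 0.0012, -0.0276, -0.0368]))
```

>>> arm_command(delta_pos=[[0.2,-0.06,0],[0.4,0,0],[0.4,0,0],[0.4,0,0],[0.3,0,0],[0.2,0,0],[0,0,0]], rotation=[[0,-0.03,-0.04],[0,0,0],[0,0,0],[0,0,0],[0,0,0],[0,0,0],[0,0,0]])

```text
clock: 15.05
position: [0.5421, 0.2309, 0.0662]
tool_rot: [-0.979, 1.57, -2.73]
force: [0.1, 1.0, 1.0]
grip_width: 0.0301
```

Run:
```python
from h import *
s=monitor.observe();print(s['position'],s['force']);print(go([.5426,.2307,.07],down(-10.4)))
```

```text
[0.5421 0.2309 0.0662] [0.1401 0.9931 1.0318]
(array([-0.1267,  0.0162,  0.0025]), array([0.0041, 0.0042, 0.0062]))
```

Aligned, so I'll grip, raise slightly and check the grip.

>>> arm_command(delta_pos=[[-0.1,0,0],[0,0,0],[0,0,0],[0,0,0],[0,0,0],[0,0,0]], rotation=[[0,0,0],[0,0,0],[0,0,0],[0,0,0],[0,0,0],[0,0,0]], gripper=1, grip_force=50)

```text
clock: 15.65
position: [0.5428, 0.2311, 0.0709]
tool_rot: [2.234, 1.57, 0.482]
force: [0.3, -1.0, -3.0]
grip_width: 0.0039
```

>>> arm_command(delta_pos=[[-0.2,0,0],[-0.4,0,0],[-0.5,0,0],[-0.6,0,0],[-0.6,0,0],[-0.6,0,0],[-0.6,0,0],[-0.6,0,0],[-0.6,0,0],[0,0,0]], rotation=[[0,0,0],[0,0,0],[0,0,0],[0,0,0],[0,0,0],[0,0,0],[0,0,0],[0,0,0],[0,0,0],[0,0,0]])

```text
clock: 16.65
position: [0.5427, 0.2306, 0.2257]
tool_rot: [2.265, 1.566, 0.513]
force: [0.2, -0.5, -2.0]
grip_width: 0.0037
```

Run:
```python
from h import *
s=monitor.observe();print(s['position'],s['force'],s['grip_width']);
f=np.load('f4.npz',allow_pickle=True);t=f['t'];pt=f['pt'].item()
# rough rack: white combs in top view
H=cv2.cvtColor(t,cv2.COLOR_RGB2HSV);h,S,V=[H[...,i].astype(int) for i in range(3)]
m=(S<70)&(V>100);m[:155]=0;m[275:]=0;m[:,:295]=0;m[:,375:]=0
ct=[(c.mean(0),len(c)) for c in big(m,14)];q=[];
for a,n in ct: q.append(onz(pt,[a],.04)[0])
q=np.array(q);print(q[:,:2],rect(q)); dk=(S>100)&(V<75);dk[:155]=0;dk[275:]=0;dk[:,:295]=0;dk[:,375:]=0
```

```text
[0.5427 0.2306 0.2257] [ 0.1857 -0.4736 -2.0171] 0.003687869370478225
[[ 0.5004 -0.1987]
 [ 0.457  -0.2082]
 [ 0.437  -0.2962]
 [ 0.4734 -0.2907]
 [ 0.5186 -0.2825]
 [ 0.5636 -0.2727]
 [ 0.6092 -0.2629]
 [ 0.5452 -0.1897]
 [ 0.4192 -0.2157]
 [ 0.5867 -0.1807]
 [ 0.6467 -0.2541]
 [ 0.6278 -0.1715]] (array([ 0.5331, -0.2355]), (214.56690979003906, 85.95378112792969), 11.944299697875977)
```

Run:
```python
from h import *
print(go([.523,-.27,.26],down(11.9)),monitor.observe()['qpos'])
```

```text
(array([-1.1879,  2.3784, 16.5263]), array([-3.7202, -0.0227, -0.0416])) [-0.58    0.4867  0.1097  1.7265 -0.0642  0.9269 -0.6265]
```

>>> arm_command(delta_pos=[[-0.3,0.14,0.5],[-0.2,0.14,0.9],[-0.2,0.14,0.95],[-0.1,0.14,0.95],[-0.1,0.14,0.95],[-0.1,0.14,0.95],[0,0.14,0.95],[0,0.14,0.95],[0,0.14,0.95],[0,0.14,0.95]], rotation=[[0,0,0],[0,0,0],[0,0,0],[0,0,0],[0,0,0],[0,0,0],[0,0,0],[0,0,0],[0,0,0],[0,0,0]])

```text
clock: 17.65
position: [0.531, -0.0561, 0.2558]
tool_rot: [2.702, 1.569, 0.951]
force: [0.6, -0.3, -1.6]
grip_width: 0.0039
```

>>> arm_command(delta_pos=[[0,0.14,0.95],[0,0.14,0.95],[0,0.14,0.95],[0,0.14,0.8],[0,0.14,0.5],[0,0,0],[0,0,0],[0,0,0],[0,0,0],[0,0,0]], rotation=[[0,0,0],[0,0,0],[0,0,0],[0,0,0],[0,0,0],[-0.8,0,0],[-0.8,0,0],[-0.8,0,0],[-0.8,0,0],[0,0,0]])

```text
clock: 18.65
position: [0.5201, -0.2003, 0.2542]
tool_rot: [-1.622, 1.565, -3.039]
force: [0.1, 0.1, -2.0]
grip_width: 0.0035
```

Run:
```python
from h import *
print(go([.523,-.27,.26],down(11.9)),monitor.observe()['position'],monitor.observe()['grip_width'])
w,p=grab('wrist');np.savez('f5.npz',w=w,p=p)
cv2.imwrite('pics/w5.png',w[:,:,::-1])
```

```text
(array([-0.1913, -0.2616,  2.3107]), array([-0.5105, -0.004 ,  0.0516])) [ 0.5201 -0.2003  0.2542] 0.0034558751001006784
```

View pics/w5.png

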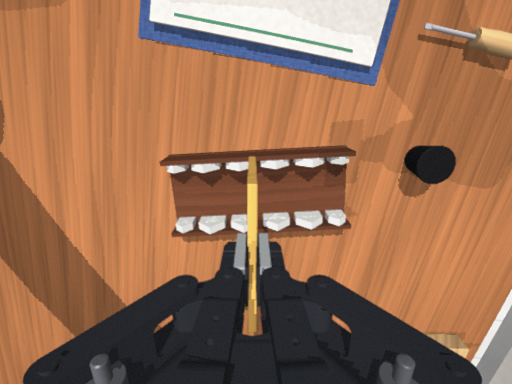

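The wrist view shows the rack with its two tooth rows, near row 160 and row 222, and the held plate edge-on at column 253. I'll triangulate the tooth centroids with the top view.

```bash
cat > rack.py <<'E'
from h import *
def teeth(im,x0,y0,x1,y1,amin):
    H=cv2.cvtColor(im,cv2.COLOR_RGB2HSV);S,V=H[...,1],H[...,2]
    m=((S<70)&(V>100)).astype(np.uint8);k=np.zeros_like(m);k[y0:y1,x0:x1]=m[y0:y1,x0:x1]
    n,_,st,ce=cv2.connectedComponentsWithStats(k);return [(ce[i],st[i][4]) for i in range(1,n) if st[i][4]>=amin]
f=np.load('f4.npz',allow_pickle=True);t=f['t'];pt=f['pt'].item()
f=np.load('f5.npz',allow_pickle=True);w=f['w'];p=f['p'].item()
A=teeth(t,295,155,375,275,8);B=teeth(w,160,150,360,240,25)
yaw=11.9;
def fitpose(P,L):
    a=P.mean(0);b=L.mean(0);M=(L-b).T@(P-a);th=np.arctan2(M[0,1]-M[1,0],M[0,0]+M[1,1])
    R=np.array([[np.cos(th),-np.sin(th)],[np.sin(th),np.cos(th)]]);c=a-R@b;return c,np.degrees(th),(P-(L@R.T+c))
tx=np.array([-110,-69,-23,23,69,110.])/1e3;M=np.array([(x,y) for x in tx for y in(-.043,.043)])
for nm,S,q in(('top',A,pt),('wrist',B,p)):
  for z in(.03,.038,.047):
    P=onz(q,[c for c,_ in S],z)[:,:2];c,th=np.array([.533,-.2355]),11.9
    for _ in range(4):
        R=np.array([[np.cos(np.radians(th)),-np.sin(np.radians(th))],[np.sin(np.radians(th)),np.cos(np.radians(th))]])
        L=(P-c)@R; j=np.argmin(((L[:,None]-M[None])**2).sum(2),1); ok=(np.abs(M[j,0])<.1)
        c,th,res=fitpose(P[ok],M[j][ok])
    print(nm,z,len(S),ok.sum(),c,th,'rms mm',1e3*np.sqrt((res**2).mean()), 'scale',np.ptp(L[ok][:,0]),np.round(1e3*(L[ok][:,1].max()-L[ok][:,1].min()),1))
hs=[]
for a,na in A:
    Xa=onz(pt,[a],.038)[0]; d=[(np.linalg.norm(onz(p,[b],.038)[0]-Xa),i) for i,(b,_) in enumerate(B)];m,i=min(d)
    if m<.012: X,e=tri(pt,a,p,B[i][0]);hs.append(X);print(X,round(e*1e3,2),na,B[i][1])
E
python3 rack.py
```

```text
top 0.03 12 8 [ 0.5324 -0.2374] 11.848605299138372 rms mm 0.7632412111961024 scale 0.13923734766895995 86.6
top 0.038 12 8 [ 0.5324 -0.2358] 11.848605299138358 rms mm 0.8774973542760816 scale 0.13832215150049054 86.1
top 0.047 12 8 [ 0.5323 -0.2341] 11.848605299138377 rms mm 1.1006750313446785 scale 0.13729255581096259 85.4
wrist 0.03 13 9 [ 0.5319 -0.24  ] 10.294955401726309 rms mm 6.376874620698962 scale 0.1393174918617353 107.3
wrist 0.038 13 9 [ 0.5313 -0.2372] 10.2949554017263 rms mm 6.329815026157195 scale 0.1361606917346796 104.9
wrist 0.047 13 9 [ 0.5307 -0.234 ] 10.294955401726313 rms mm 6.483194056183528 scale 0.13260929159174195 102.2
[ 0.6498 -0.2575  0.0212] 1.56 28 292
[ 0.6295 -0.1728  0.0338] 0.61 29 161
[ 0.6104 -0.2651  0.0252] 2.0 47 463
[ 0.5898 -0.1799  0.0428] 0.74 43 262
[ 0.5659 -0.2759  0.0217] 2.08 50 440
[ 0.5454 -0.187   0.0553] 0.74 45 258
[ 0.517  -0.2836  0.0366] 3.95 50 348
[ 0.501  -0.1959  0.0574] 0.56 60 210
[ 0.474  -0.2934  0.0237] 3.28 69 448
[ 0.4573 -0.2115  0.0251] 1.93 61 252
[ 0.4368 -0.3012  0.0224] 1.12 60 278
[ 0.4187 -0.2195  0.0227] 1.97 39 160
```

```bash
sed -i 's/ok=(np.abs(M\[j,0\])<.1)/ok=(np.abs(M[j,0])<.1)\&(np.linalg.norm(L-M[j],axis=1)<.009)/' rack.py; python3 rack.py | grep -E 'top|wrist'
python3 - <<'E'
from h import *
# inner walls/boards: profile across rack (y in rack frame), averaged over notch x positions, in both views
f=np.load('f4.npz',allow_pickle=True);t=f['t'];pt=f['pt'].item()
f=np.load('f5.npz',allow_pickle=True);w=f['w'];p=f['p'].item()
R=Rot.from_euler('z',11.85,degrees=True).as_matrix();c=np.array([.5324,-.2365,0])
ys=np.arange(-.075,.0751,.0015)
for nm,im,q,xs in(('top',t,pt,(-.092,-.046,0,.046,.092)),('wrist',w,p,(-.092,-.046,.046,.092))):
  for z in(.0,.04):
    pr=[]
    for x in xs:
      for dx in(-.002,0,.002):
        X=np.array([[x+dx,y,0] for y in ys])@R.T+c;X[:,2]=z
        uv=proj(q,X).astype(np.float32);g=cv2.remap(cv2.GaussianBlur(im,(3,3),0),uv[:,0].reshape(-1,1),uv[:,1].reshape(-1,1),cv2.INTER_LINEAR)[:,0]
        pr.append(g.max(1).astype(float))
    m=np.median(pr,0);d=np.gradient(m)
    print(nm,z,'profile (mm:val)',' '.join(f'{1e3*y:.0f}:{v:.0f}' for y,v in zip(ys,m) if abs(y)>.033))
E
```

```text
top 0.03 12 8 [ 0.5324 -0.2374] 11.848605299138372 rms mm 0.7632412111961024 scale 0.13923734766895995 86.6
top 0.038 12 8 [ 0.5324 -0.2358] 11.848605299138358 rms mm 0.8774973542760816 scale 0.13832215150049054 86.1
top 0.047 12 8 [ 0.5323 -0.2341] 11.848605299138377 rms mm 1.1006750313446785 scale 0.13729255581096259 85.4
wrist 0.03 13 8 [ 0.5333 -0.2374] 11.987478699821413 rms mm 2.202949855591394 scale 0.13713121027876876 86.1
wrist 0.038 13 8 [ 0.5327 -0.2347] 11.9874786998214 rms mm 2.6844460054663974 scale 0.13402394918580474 84.2
wrist 0.047 13 8 [ 0.5321 -0.2317] 11.987478699821411 rms mm 3.54106039140931 scale 0.13052828045622006 82.0
top 0.0 profile (mm:val) -75:98 -74:98 -72:99 -70:99 -69:99 -67:98 -66:94 -64:89 -63:79 -61:70 -60:63 -58:57 -57:54 -55:54 -54:55 -52:57 -51:61 -49:64 -48:67 -46:67 -45:66 -43:64 -42:62 -40:63 -39:64 -37:64 -36:64 -34:64 33:67 35:69 36:70 38:70 39:69 41:67 42:68 44:64 45:61 47:57 48:56 50:56 51:61 53:68 54:80 56:97 57:113 59:126 60:135 62:140 63:141 65:141 66:141 68:141 69:141 71:140 72:140 74:140 75:140
top 0.04 profile (mm:val) -75:98 -74:99
[... 554 characters left out ...]
45:132 -43:126 -42:123 -40:124 -39:126 -37:126 -36:126 -34:126 33:196 35:182 36:163 38:147 39:130 41:114 42:114 44:113 45:106 47:93 48:84 50:82 51:86 53:95 54:116 56:154 57:190 59:203 60:204 62:204 63:203 65:202 66:203 68:203 69:202 71:201 72:201 74:200 75:198
wrist 0.04 profile (mm:val) -75:202 -74:202 -72:203 -70:204 -69:204 -67:204 -66:201 -64:186 -63:172 -61:152 -60:140 -58:138 -57:137 -55:132 -54:123 -52:116 -51:112 -49:106 -48:94 -46:84 -45:86 -43:93 -42:104 -40:110 -39:114 -37:117 -36:119 -34:124 33:84 35:83 36:82 38:82 39:84 41:88 42:98 44:106 45:110 47:110 48:106 50:112 51:113 53:107 54:94 56:84 57:83 59:88 60:100 62:131 63:178 65:196 66:197 68:198 69:198 71:199 72:200 74:200 75:201
```

Run:
```python
from h import *
print(go([.5774,-.2271,.15],down(11.85)))
```

```text
(array([3.4649, 1.7743, 1.1697]), array([-0.533 , -0.0036,  0.0519]))
```

>>> arm_command(delta_pos=[[0,0,0],[0.3,0.55,0.4],[0.5,0.55,0.4],[0.6,0.5,0.3],[0.6,0,0],[0.5,0,0],[0.3,0,0],[0,0,0]], rotation=[[-0.53,0,0.05],[0,0,0],[0,0,0],[0,0,0],[0,0,0],[0,0,0],[0,0,0],[0,0,0]])

```text
clock: 19.5
position: [0.5737, -0.226, 0.1671]
tool_rot: [-1.218, 1.57, -2.604]
force: [-0.2, 0.1, -2.8]
grip_width: 0.0036
```

Run:
```python
from h import *
s=monitor.observe();print(s['position'],s['force'],s['grip_width'],go([.5774,-.2271,.115],down(11.85)))
```

```text
[ 0.5737 -0.226   0.1671] [-0.1617  0.1147 -2.7733] 0.003614174021014786 (array([1.737 , 0.1182, 0.057 ]), array([-0.2056,  0.0039,  0.011 ]))
```

>>> arm_command(delta_pos=[[0,0.11,0.06],[0,0,0],[0.5,0,0],[0.5,0,0],[0.4,0,0],[0,0,0]], rotation=[[-0.2,0,0],[0,0,0],[0,0,0],[0,0,0],[0,0,0],[0,0,0]])

```text
clock: 20.1
position: [0.578, -0.2276, 0.1235]
tool_rot: [0.559, 1.569, -0.806]
force: [-0.7, 0.7, -2.3]
grip_width: 0.0038
```

Run:
```python
from h import *
s=monitor.observe();print(s['position'],s['force'],s['grip_width'],go([.5774,-.2271,.115],down(11.85)))
w,p=grab('wrist');cv2.imwrite('pics/w6.png',cv2.resize(w[100:340,130:390,::-1],None,fx=2.5,fy=2.5))
```

```text
[ 0.578  -0.2276  0.1235] [-0.7261  0.7083 -2.3433] 0.0037951483837736686 (array([ 0.2844, -0.016 , -0.0214]), array([-0.0064,  0.0156, -0.0098]))
```

View pics/w6.png

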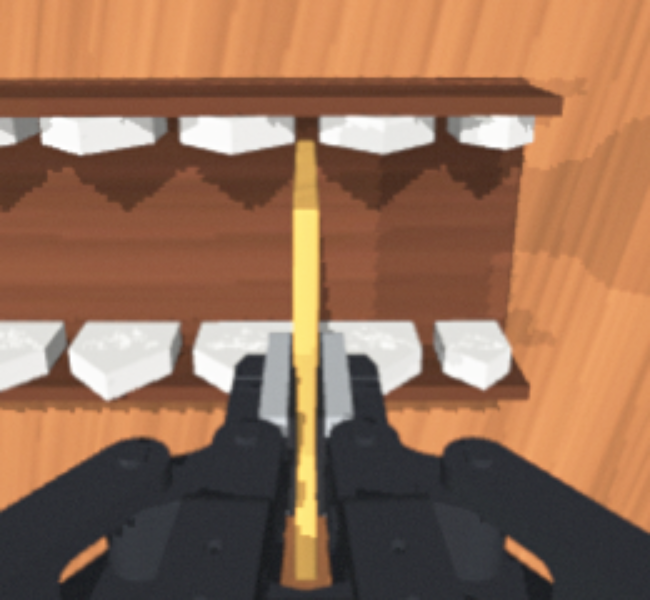

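The plate lines up with the notch gap at crop column 305, so I'll lower it.

>>> arm_command(delta_pos=[[0.2,-0.02,-0.02],[0.3,0,0],[0.3,0,0],[0.3,0,0],[0.2,0,0],[0.1,0,0],[0,0,0]], rotation=[[0,0,0],[0,0,0],[0,0,0],[0,0,0],[0,0,0],[0,0,0],[0,0,0]])

```text
clock: 20.85
position: [0.5779, -0.2275, 0.0788]
tool_rot: [0.744, 1.568, -0.621]
force: [-0.1, 0.6, -1.6]
grip_width: 0.0038
```

Run:
```python
from h import *
s=monitor.observe();print(s['position'],s['force'],s['grip_width'],go([.5774,-.2271,.074],down(11.85)))
```

```text
[ 0.5779 -0.2275  0.0788] [-0.0836  0.5702 -1.5996] 0.003805507987907448 (array([ 0.1611, -0.013 , -0.015 ]), array([-0.0081,  0.0215, -0.0197]))
```

>>> arm_command(delta_pos=[[0.08,0,0],[0.06,0,0],[0.04,0,0],[0,0,0]], rotation=[[0,0,0],[0,0,0],[0,0,0],[0,0,0]])

```text
clock: 21.25
position: [0.5783, -0.2277, 0.0737]
tool_rot: [0.824, 1.567, -0.541]
force: [-1.1, -0.6, -1.4]
grip_width: 0.0042
```

>>> arm_command(delta_pos=[[0,0,0],[0,0,0],[0,0,0],[0,0,0],[-0.3,0,0],[-0.6,0,0],[-0.8,0,0],[-0.8,0,0],[-0.8,0,0],[-0.8,0,0]], rotation=[[0,0,0],[0,0,0],[0,0,0],[0,0,0],[0,0,0],[0,0,0],[0,0,0],[0,0,0],[0,0,0],[0,0,0]], gripper=0.3)

```text
clock: 22.25
position: [0.5768, -0.2272, 0.2021]
tool_rot: [0.429, 1.569, -0.936]
force: [-0.1, -0.5, 0.1]
grip_width: 0.03
```

Run:
```python
from h import *
s=monitor.observe();print(s['position'],s['force'],s['grip_width'],s['qpos'],go([.4974,.239,.21],down(-10.4)),go([.4974,.239,.21],down(11.85)))
w,p=grab('wrist');cv2.imwrite('pics/w7.png',w[:,:,::-1])
def plates(im,p,z):
    H=cv2.cvtColor(im,cv2.COLOR_RGB2HSV);h,S,V=[H[...,i].astype(int) for i in range(3)]
    y=(h>15)&(h<32)&(S>110)&(V>120);y[250:]=0
    for b in big(y,4):
        if len(b)>40: print(b.min(0),b.max(0),rect(onz(p,b,z)))
plates(w,p,.078)
```

```text
[ 0.5768 -0.2272  0.2021] [-0.0865 -0.4863  0.073 ] 0.02998041242898757 [ 0.1946  0.5629  0.1247  1.6636 -0.0823  0.9188  0.5558] (array([ -0.2877,   0.584 , -15.7509]), array([ 3.6977,  0.0141, -0.0101])) (array([ -0.2877,   0.584 , -15.7509]), array([-0.0106,  0.0156, -0.0071]))
[251. 137.] [256. 232.] (array([ 0.5789, -0.2243]), (96.56761169433594, 5.1379618644714355), -78.26711463928223)
```

>>> arm_command(delta_pos=[[0,0.04,-0.5],[0,0.04,-0.95],[0,0.04,-0.95],[0,0.04,-0.95],[0,0.04,-0.95],[0,0.04,-0.95],[0,0.04,-0.95],[0,0.04,-0.95],[0,0.04,-0.95],[0,0.04,-0.95]], rotation=[[0,0,0],[0,0,0],[0,0,0],[0,0,0],[0,0,0],[0,0,0],[0,0,0],[0,0,0],[0,0,0],[0,0,0]])

```text
clock: 23.3
position: [0.5308, 0.0519, 0.209]
tool_rot: [1.046, 1.56, -0.323]
force: [0.6, -0.0, -0.6]
grip_width: 0.0296
```

>>> arm_command(delta_pos=[[0,0.04,-0.95],[0,0.04,-0.95],[0,0.04,-0.95],[0,0,-0.8],[0,0,0],[0,0,0],[0,0,0],[0,0,0],[0,0,0],[0,0,0]], rotation=[[0,0,0],[0,0,0],[0,0,0],[0,0,0],[0.85,0,0],[0.85,0,0],[0.85,0,0],[0.85,0,0],[0.1,0,0],[0,0,0]])

```text
clock: 24.3
position: [0.5038, 0.1751, 0.2096]
tool_rot: [1.749, 1.563, 0.016]
force: [0.4, 1.0, 0.6]
grip_width: 0.0304
```

Run:
```python
from h import *
s=monitor.observe();print(s['position'],s['force'],s['grip_width'],go([.4974,.239,.12],down(-10.4)))
```

```text
[0.5038 0.1751 0.2096] [0.4137 1.0252 0.5871] 0.030352044153004548 (array([ 2.9856, -0.5794, -2.0619]), array([ 0.1794, -0.0138, -0.0724]))
```

>>> arm_command(delta_pos=[[0,-0.19,-0.6],[0,-0.2,-0.7],[0,-0.19,-0.7],[0.5,0,0],[0.7,0,0],[0.6,0,0],[0,0,0]], rotation=[[0.18,-0.01,-0.07],[0,0,0],[0,0,0],[0,0,0],[0,0,0],[0,0,0],[0,0,0]])

```text
clock: 25.0
position: [0.4957, 0.2408, 0.155]
tool_rot: [3.003, 1.568, 1.268]
force: [-0.9, -0.3, 0.4]
grip_width: 0.03
```

Run:
```python
from h import *
s=monitor.observe();print(s['position'],s['force'],s['grip_width'],go([.4974,.239,.12],down(-10.4)))
```

```text
[0.4957 0.2408 0.155 ] [-0.8721 -0.2803  0.4372] 0.02999917372366945 (array([1.1651, 0.0664, 0.0531]), array([ 0.1648, -0.0223, -0.0029]))
```

>>> arm_command(delta_pos=[[0,0.07,0.05],[0,0,0],[0.5,0,0],[0.5,0,0],[0.2,0,0],[0,0,0]], rotation=[[0.16,-0.02,0],[0,0,0],[0,0,0],[0,0,0],[0,0,0],[0,0,0]])

```text
clock: 25.6
position: [0.4999, 0.2394, 0.1229]
tool_rot: [2.299, 1.565, 0.548]
force: [-0.1, 1.1, -0.3]
grip_width: 0.0299
```

Run:
```python
from h import *
s=monitor.observe();print(s['position'],s['force'],s['grip_width'],go([.4974,.239,.07],down(-10.4)))
```

```text
[0.4999 0.2394 0.1229] [-0.1368  1.1194 -0.3296] 0.029893178774111812 (array([ 1.7632, -0.0877,  0.0361]), array([ 0.0127, -0.0397, -0.0445]))
```

>>> arm_command(delta_pos=[[0.1,-0.08,0.03],[0.4,0,0],[0.4,0,0],[0.4,0,0],[0.3,0,0],[0.1,0,0],[0,0,0]], rotation=[[0.01,-0.04,-0.04],[0,0,0],[0,0,0],[0,0,0],[0,0,0],[0,0,0],[0,0,0]])

```text
clock: 26.3
position: [0.4976, 0.2392, 0.0686]
tool_rot: [2.001, 1.57, 0.249]
force: [-0.8, -1.3, 1.2]
grip_width: 0.0296
```

>>> arm_command(delta_pos=[[0,0,0],[0,0,0],[0,0,0],[0,0,0],[0,0,0],[0,0,0]], rotation=[[0,0,0],[0,0,0],[0,0,0],[0,0,0],[0,0,0],[0,0,0]], gripper=1, grip_force=50)

```text
clock: 26.9
position: [0.4979, 0.2394, 0.0695]
tool_rot: [2.175, 1.569, 0.423]
force: [0.9, 0.5, -3.0]
grip_width: 0.004
```

Run:
```python
from h import *
s=monitor.observe();print(s['position'],s['force'],s['grip_width'],go([.4974,.239,.07],down(-10.4)))
```

```text
[0.4979 0.2394 0.0695] [ 0.8947  0.465  -2.9661] 0.0040152041466557835 (array([-0.0162, -0.015 ,  0.0153]), array([ 0.0042, -0.0105, -0.0152]))
```

>>> arm_command(delta_pos=[[-0.2,0,0],[-0.4,0,0],[-0.6,0,0],[-0.8,0,0],[-0.8,0,0],[-0.8,0,0],[-0.8,0,0],[-0.8,0,0],[0,0,0]], rotation=[[0,0,0],[0,0,0],[0,0,0],[0,0,0],[0,0,0],[0,0,0],[0,0,0],[0,0,0],[0,0,0]])

```text
clock: 27.8
position: [0.4973, 0.2385, 0.2387]
tool_rot: [2.276, 1.566, 0.523]
force: [0.3, -0.0, -2.8]
grip_width: 0.0039
```

>>> arm_command(delta_pos=[[0,0.2,0.5],[0,0.25,0.95],[0,0.25,0.95],[0,0.25,0.95],[0,0.25,0.95],[0,0.25,0.95],[0,0.25,0.95],[0,0.25,0.95],[0,0.25,0.95],[0,0.25,0.95]], rotation=[[0,0,0],[0,0,0],[0,0,0],[0,0,0],[0,0,0],[0,0,0],[0,0,0],[0,0,0],[0,0,0],[0,0,0]])

```text
clock: 28.8
position: [0.5167, -0.0548, 0.2358]
tool_rot: [-2.475, 1.569, 2.058]
force: [0.4, -0.7, -2.4]
grip_width: 0.0038
```

>>> arm_command(delta_pos=[[0,0.25,0.95],[0,0.25,0.95],[0,0.25,0.95],[0,0.25,0.95],[0,0.2,0.8],[0,0,0],[0,0,0],[0,0,0],[0,0,0],[0,0,0]], rotation=[[0,0,0],[0,0,0],[0,0,0],[0,0,0],[0,0,0],[-0.85,0,0],[-0.85,0,0],[-0.85,0,0],[-0.85,0,0],[0,0,0]])

```text
clock: 29.8
position: [0.518, -0.2147, 0.2307]
tool_rot: [-1.791, 1.559, 3.099]
force: [0.3, -0.1, -1.9]
grip_width: 0.0033
```

Run:
```python
from h import *
s=monitor.observe();print(s['position'],s['force'],s['grip_width'],go([.5324,-.2365,.15],down(11.85)))
```

```text
[ 0.518  -0.2147  0.2307] [ 0.3361 -0.0913 -1.9041] 0.003314542355932905 (array([2.6851, 0.3734, 0.8073]), array([-0.277 , -0.0259,  0.1083]))
```

>>> arm_command(delta_pos=[[0,0,0],[0,0.37,0.8],[0,0,0],[0.6,0,0],[0.7,0,0],[0.6,0,0],[0.3,0,0],[0,0,0]], rotation=[[-0.28,-0.03,0.11],[0,0,0],[0,0,0],[0,0,0],[0,0,0],[0,0,0],[0,0,0],[0,0,0]])

```text
clock: 30.6
position: [0.5302, -0.2383, 0.161]
tool_rot: [-1.79, 1.568, 3.108]
force: [0.2, 0.0, -1.7]
grip_width: 0.0038
```

Run:
```python
from h import *
s=monitor.observe();print(s['position'],s['force'],s['grip_width'],go([.5324,-.2365,.12],down(11.85)))
```

```text
[ 0.5302 -0.2383  0.161 ] [ 0.1592  0.0285 -1.6811] 0.0038461428617303298 (array([ 1.3656,  0.087 , -0.0449]), array([-0.2054, -0.0072,  0.0305]))
```

>>> arm_command(delta_pos=[[0,0.09,-0.04],[0,0,0],[0.4,0,0],[0.5,0,0],[0.2,0,0],[0,0,0]], rotation=[[-0.2,0,0.03],[0,0,0],[0,0,0],[0,0,0],[0,0,0],[0,0,0]])

```text
clock: 31.2
position: [0.534, -0.2368, 0.1285]
tool_rot: [1.268, 1.567, -0.096]
force: [-1.0, -0.4, -2.5]
grip_width: 0.0042
```

Run:
```python
from h import *
s=monitor.observe();print(s['position'],s['force'],s['grip_width'],go([.5324,-.2365,.0725],down(11.85)))
```

```text
[ 0.534  -0.2368  0.1285] [-1.0388 -0.4394 -2.5218] 0.0042480265536222195 (array([ 1.8656, -0.0576, -0.0226]), array([-0.0028,  0.0109, -0.0351]))
```

>>> arm_command(delta_pos=[[0,-0.055,-0.02],[0.2,0,0],[0.3,0,0],[0.3,0,0],[0.3,0,0],[0.3,0,0],[0.2,0,0],[0,0,0]], rotation=[[0,0.01,-0.035],[0,0,0],[0,0,0],[0,0,0],[0,0,0],[0,0,0],[0,0,0],[0,0,0]])

```text
clock: 32.0
position: [0.5323, -0.2367, 0.0766]
tool_rot: [0.529, 1.571, -0.835]
force: [0.9, -0.4, -1.3]
grip_width: 0.0038
```

Run:
```python
from h import *
s=monitor.observe();print(s['position'],s['force'],s['grip_width'],go([.5324,-.2365,.0725],down(11.85)))
```

```text
[ 0.5323 -0.2367  0.0766] [ 0.9092 -0.4012 -1.3478] 0.003844906803530785 (array([ 0.1362,  0.0029, -0.0047]), array([-0.0055,  0.0023, -0.0013]))
```

>>> arm_command(delta_pos=[[0.06,0,0],[0.05,0,0],[0.04,0,0],[0,0,0]], rotation=[[0,0,0],[0,0,0],[0,0,0],[0,0,0]])

```text
clock: 32.4
position: [0.5327, -0.2368, 0.0722]
tool_rot: [0.853, 1.57, -0.511]
force: [0.2, 0.3, -2.2]
grip_width: 0.0039
```

>>> arm_command(delta_pos=[[0,0,0],[0,0,0],[0,0,0],[0,0,0],[-0.3,0,0],[-0.6,0,0],[-0.8,0,0],[-0.8,0,0],[-0.8,0,0],[-0.8,0,0]], rotation=[[0,0,0],[0,0,0],[0,0,0],[0,0,0],[0,0,0],[0,0,0],[0,0,0],[0,0,0],[0,0,0],[0,0,0]], gripper=0.3)

```text
clock: 33.4
position: [0.5316, -0.2366, 0.201]
tool_rot: [-1.897, 1.57, 3.021]
force: [-0.7, -0.6, -0.1]
grip_width: 0.0297
```

Run:
```python
from h import *
s=monitor.observe();print(s['position'],s['force'],s['grip_width'],go([.4525,.2474,.21],down(11.85)))
w,p=grab('wrist');cv2.imwrite('pics/w8.png',w[100:300,130:390,::-1])
H=cv2.cvtColor(w,cv2.COLOR_RGB2HSV);h,S,V=[H[...,i].astype(int) for i in range(3)]
y=(h>15)&(h<32)&(S>110)&(V>120);y[250:]=0
for b in big(y,4):
    if len(b)>40: print(b.min(0),b.max(0),rect(onz(p,b,.078)))
```

```text
[ 0.5316 -0.2366  0.201 ] [-0.6844 -0.5519 -0.1002] 0.029730417062561135 (array([ -0.2963,   0.7155, -16.3314]), array([-0.0103, -0.0034,  0.01  ]))
[290. 137.] [306. 233.] (array([ 0.5752, -0.225 ]), (97.55178833007812, 14.296875953674316), -76.55720329284668)
[250. 137.] [255. 232.] (array([ 0.5321, -0.2334]), (96.05648040771484, 5.1116862297058105), -77.99455547332764)
```

Both plates appear level with each other in the rack. Next is the third plate.

>>> arm_command(delta_pos=[[0,0.04,-0.5],[0,0.04,-0.95],[0,0.04,-0.95],[0,0.04,-0.95],[0,0.04,-0.95],[0,0.04,-0.95],[0,0.04,-0.95],[0,0.04,-0.95],[0,0.04,-0.95],[0,0.04,-0.95]], rotation=[[0,0,0],[0,0,0],[0,0,0],[0,0,0],[0,0,0],[0,0,0],[0,0,0],[0,0,0],[0,0,0],[0,0,0]])

```text
clock: 34.45
position: [0.4852, 0.0423, 0.2078]
tool_rot: [1.106, 1.563, -0.262]
force: [0.3, -0.1, 0.6]
grip_width: 0.0299
```

>>> arm_command(delta_pos=[[0,0.04,-0.95],[0,0.04,-0.95],[0,0.04,-0.95],[0,0.04,-0.95],[0,0,-0.95],[0,0,-0.7],[0,0,0]], rotation=[[0,0,0],[0,0,0],[0,0,0],[0,0,0],[0,0,0],[0,0,0],[0,0,0]])

```text
clock: 35.15
position: [0.4496, 0.2168, 0.2083]
tool_rot: [1.391, 1.565, 0.031]
force: [-0.1, -0.1, -0.5]
grip_width: 0.0301
```

>>> arm_command(delta_pos=[[0,0,0],[0,0,0],[0,0,0],[0,0,0],[0,0,0],[0,0,0]], rotation=[[0.9,0,0],[0.9,0,0],[0.9,0,0],[0.9,0,0],[0.2,0,0],[0,0,0]])

```text
clock: 35.75
position: [0.4467, 0.2164, 0.2087]
tool_rot: [1.689, 1.566, -0.08]
force: [-0.1, 0.2, -0.1]
grip_width: 0.03
```

Run:
```python
from h import *
s=monitor.observe();print(s['position'],s['force'],s['grip_width'],go([.4525,.2474,.12],down(-10.4)))
```

```text
[0.4467 0.2164 0.2087] [-0.0665  0.1846 -0.0849] 0.029988722069089525 (array([ 2.9568, -0.0294, -1.0485]), array([-0.1616, -0.0049, -0.0445]))
```

>>> arm_command(delta_pos=[[0,0,-0.5],[0,-0.03,-0.55],[0,0,0],[0.5,0,0],[0.7,0,0],[0.7,0,0],[0.5,0,0],[0,0,0]], rotation=[[-0.16,0,-0.04],[0,0,0],[0,0,0],[0,0,0],[0,0,0],[0,0,0],[0,0,0],[0,0,0]])

```text
clock: 36.55
position: [0.4523, 0.2534, 0.1345]
tool_rot: [2.82, 1.568, 1.081]
force: [-0.1, -0.6, 0.0]
grip_width: 0.0298
```

Run:
```python
from h import *
s=monitor.observe();print(s['position'],s['force'],s['grip_width'],go([.4525,.2474,.07],down(-10.4)))
```

```text
[0.4523 0.2534 0.1345] [-0.1103 -0.5886  0.039 ] 0.029751193823046692 (array([2.15  , 0.0366, 0.2007]), array([ 0.1252, -0.0235, -0.0077]))
```

>>> arm_command(delta_pos=[[0,0.03,0.2],[0,0,0],[0.4,0,0],[0.3,0,0],[0,0,0]], rotation=[[0.12,-0.02,0],[0,0,0],[0,0,0],[0,0,0],[0,0,0]])

```text
clock: 37.05
position: [0.4532, 0.2476, 0.114]
tool_rot: [2.243, 1.567, 0.491]
force: [-0.3, -0.2, 0.4]
grip_width: 0.0299
```

Run:
```python
from h import *
s=monitor.observe();print(s['position'],s['force'],s['grip_width'],go([.4525,.2474,.07],down(-10.4)))
```

```text
[0.4532 0.2476 0.114 ] [-0.3384 -0.1956  0.3695] 0.029887055446445286 (array([ 1.4662, -0.0258,  0.0123]), array([ 0.0025, -0.0208, -0.0262]))
```

>>> arm_command(delta_pos=[[0,-0.025,0.01],[0.4,0,0],[0.4,0,0],[0.3,0,0],[0.2,0,0],[0.1,0,0],[0,0,0]], rotation=[[0,-0.02,-0.026],[0,0,0],[0,0,0],[0,0,0],[0,0,0],[0,0,0],[0,0,0]])

```text
clock: 37.75
position: [0.452, 0.2473, 0.0675]
tool_rot: [-0.888, 1.569, -2.64]
force: [-0.8, 0.3, 0.4]
grip_width: 0.03
```

>>> arm_command(delta_pos=[[0,0,0],[0,0,0],[0,0,0],[0,0,0],[0,0,0],[0,0,0]], rotation=[[0,0,0],[0,0,0],[0,0,0],[0,0,0],[0,0,0],[0,0,0]], gripper=1, grip_force=50)

```text
clock: 38.35
position: [0.4523, 0.2475, 0.0684]
tool_rot: [-1.568, 1.57, 2.964]
force: [0.3, 0.2, -2.8]
grip_width: 0.0039
```

Run:
```python
from h import *
s=monitor.observe();print(s['position'],s['force'],s['grip_width'],go([.4525,.2474,.07],down(-10.4)))
```

```text
[0.4523 0.2475 0.0684] [ 0.2674  0.2092 -2.7881] 0.0039059821731679124 (array([-0.0536,  0.0062,  0.0033]), array([0.0044, 0.    , 0.0029]))
```

>>> arm_command(delta_pos=[[-0.2,0,0],[-0.4,0,0],[-0.6,0,0],[-0.8,0,0],[-0.8,0,0],[-0.8,0,0],[-0.8,0,0],[-0.8,0,0],[0,0,0]], rotation=[[0,0,0],[0,0,0],[0,0,0],[0,0,0],[0,0,0],[0,0,0],[0,0,0],[0,0,0],[0,0,0]])

```text
clock: 39.25
position: [0.452, 0.2467, 0.2375]
tool_rot: [2.559, 1.568, 0.806]
force: [-0.4, -0.3, -1.5]
grip_width: 0.0039
```

>>> arm_command(delta_pos=[[0,0.2,0.5],[0,0.26,0.95],[0,0.26,0.95],[0,0.26,0.95],[0,0.26,0.95],[0,0.26,0.95],[0,0.26,0.95],[0,0.26,0.95],[0,0.26,0.95],[0,0.26,0.95]], rotation=[[0,0,0],[0,0,0],[0,0,0],[0,0,0],[0,0,0],[0,0,0],[0,0,0],[0,0,0],[0,0,0],[0,0,0]])

```text
clock: 40.25
position: [0.4741, -0.0473, 0.2363]
tool_rot: [-2.261, 1.568, 2.272]
force: [0.5, 0.8, -2.7]
grip_width: 0.0036
```

>>> arm_command(delta_pos=[[0,0.26,0.95],[0,0.26,0.95],[0,0.26,0.95],[0,0.26,0.95],[0,0.3,0.95],[0,0.3,0.8],[0,0,0]], rotation=[[0,0,0],[0,0,0],[0,0,0],[0,0,0],[0,0,0],[0,0,0],[0,0,0]])

```text
clock: 40.95
position: [0.4864, -0.2351, 0.2342]
tool_rot: [-1.532, 1.564, 2.993]
force: [-0.3, 1.2, -1.1]
grip_width: 0.0038
```

>>> arm_command(delta_pos=[[0,0,0],[0,0,0],[0,0,0],[0,0,0],[0,0,0]], rotation=[[-0.9,0,0],[-0.9,0,0],[-0.9,0,0],[-0.8,0,0],[0,0,0]])

```text
clock: 41.45
position: [0.4821, -0.2365, 0.2324]
tool_rot: [-1.955, 1.558, 2.947]
force: [0.0, 0.8, -1.6]
grip_width: 0.0039
```

Run:
```python
from h import *
s=monitor.observe();print(s['position'],s['force'],s['grip_width'],go([.4874,-.2459,.15],down(11.85)))
```

```text
[ 0.4821 -0.2365  0.2324] [ 0.0113  0.7764 -1.6406] 0.0038995191661322956 (array([2.7423, 0.1446, 0.3534]), array([-0.1626, -0.0452,  0.109 ]))
```

>>> arm_command(delta_pos=[[0,0,0],[0,0.14,0.35],[0,0,0],[0.6,0,0],[0.7,0,0],[0.6,0,0],[0.4,0,0],[0,0,0]], rotation=[[-0.16,-0.045,0.11],[0,0,0],[0,0,0],[0,0,0],[0,0,0],[0,0,0],[0,0,0],[0,0,0]])

```text
clock: 42.25
position: [0.4889, -0.2477, 0.1611]
tool_rot: [0.941, 1.569, -0.434]
force: [0.1, 0.3, -1.8]
grip_width: 0.0039
```

Run:
```python
from h import *
s=monitor.observe();print(s['position'],s['force'],s['grip_width'],go([.4874,-.2459,.12],down(11.85)))
```

```text
[ 0.4889 -0.2477  0.1611] [ 0.1231  0.3257 -1.8455] 0.003934926729600464 (array([ 1.3703, -0.0395, -0.0711]), array([-0.0989,  0.0127, -0.0172]))
```

>>> arm_command(delta_pos=[[0,-0.04,-0.07],[0,0,0],[0.4,0,0],[0.5,0,0],[0.3,0,0],[0,0,0]], rotation=[[-0.1,0.01,-0.02],[0,0,0],[0,0,0],[0,0,0],[0,0,0],[0,0,0]])

```text
clock: 42.85
position: [0.4886, -0.2463, 0.1252]
tool_rot: [0.919, 1.567, -0.445]
force: [0.1, 0.7, -2.1]
grip_width: 0.0039
```

Run:
```python
from h import *
s=monitor.observe();print(s['position'],s['force'],s['grip_width'],go([.4874,-.2459,.0714],down(11.85)))
```

```text
[ 0.4886 -0.2463  0.1252] [ 0.1039  0.6533 -2.113 ] 0.0038946659227352084 (array([ 1.7948, -0.0425, -0.0246]), array([ 0.0044,  0.0219, -0.0287]))
```

>>> arm_command(delta_pos=[[0,-0.04,-0.02],[0.2,0,0],[0.3,0,0],[0.3,0,0],[0.3,0,0],[0.3,0,0],[0.2,0,0],[0,0,0]], rotation=[[0,0.02,-0.03],[0,0,0],[0,0,0],[0,0,0],[0,0,0],[0,0,0],[0,0,0],[0,0,0]])

```text
clock: 43.65
position: [0.4874, -0.2461, 0.0733]
tool_rot: [0.135, 1.571, -1.228]
force: [-0.5, 0.8, -1.3]
grip_width: 0.0035
```

Run:
```python
from h import *
s=monitor.observe();print(s['position'],s['force'],s['grip_width'],go([.4874,-.2459,.0714],down(11.85)))
```

```text
[ 0.4874 -0.2461  0.0733] [-0.4519  0.8167 -1.3386] 0.003542728896105742 (array([ 0.0648,  0.0001, -0.0055]), array([ 0.0025,  0.0026, -0.0004]))
```

>>> arm_command(delta_pos=[[0.04,0,0],[0.03,0,0],[0.02,0,0],[0,0,0]], rotation=[[0,0,0],[0,0,0],[0,0,0],[0,0,0]])

```text
clock: 44.05
position: [0.4878, -0.2463, 0.071]
tool_rot: [0.807, 1.57, -0.556]
force: [0.0, -0.6, -1.6]
grip_width: 0.0039
```

>>> arm_command(delta_pos=[[0,0,0],[0,0,0],[0,0,0],[0,0,0],[-0.3,0,0],[-0.6,0,0],[-0.8,0,0],[-0.8,0,0],[-0.8,0,0],[-0.8,0,0]], rotation=[[0,0,0],[0,0,0],[0,0,0],[0,0,0],[0,0,0],[0,0,0],[0,0,0],[0,0,0],[0,0,0],[0,0,0]], gripper=0.2)

```text
clock: 45.05
position: [0.4864, -0.246, 0.1994]
tool_rot: [-1.923, 1.569, 2.996]
force: [-0.0, 0.3, -0.4]
grip_width: 0.0342
```

>>> arm_command(delta_pos=[[-0.4,0,-0.5],[-0.4,0,-0.8],[-0.4,0,-0.8],[0,0,-0.8],[0,0,-0.8],[0,0,0]], rotation=[[0,0,0],[0,0,0],[0,0,0],[0,0,0],[0,0,0],[0,0,0]])

```text
clock: 45.65
position: [0.4635, -0.135, 0.2444]
tool_rot: [1.134, 1.563, -0.233]
force: [-0.1, -0.8, 0.0]
grip_width: 0.0342
```

Run:
```python
from h import *
s=monitor.observe();print(s['position'],s['force'],s['grip_width'],s['qpos'])
w,p=grab('wrist');t,pt=grab('top');sc,ps=grab('scene');np.savez('f9.npz',w=w,p=p,t=t,pt=pt,s=sc,ps=ps)
cv2.imwrite('pics/a9.png',np.vstack([cv2.resize(t[110:300,60:400,::-1],(640,358)),cv2.resize(sc[130:280,120:440,::-1],(640,300))])[:658])
a=cv2.imread('pics/a9.png');cv2.imwrite('pics/a9.png',cv2.resize(a,None,fx=.9,fy=.9))
```

```text
[ 0.4635 -0.135   0.2444] [-0.078  -0.7829  0.004 ] 0.034208925619679066 [-0.016   0.2986  0.2182  1.9795 -0.0834  0.8645  0.4502]
```

View pics/a9.png

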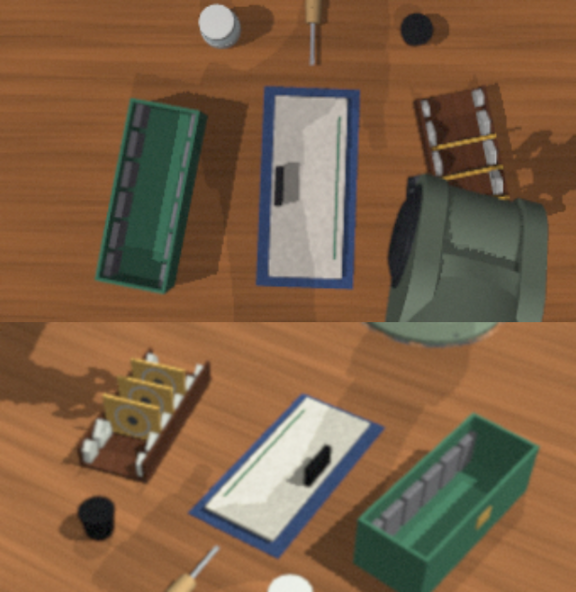

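The box is empty and three plates stand level in the rack. The lid is still on the mat with its fin at (279,186) in the crop. Next I'll measure the lid, the box rim and the plate tops.

Run:
```python
from h import *
f=np.load('f9.npz',allow_pickle=True);t=f['t'];pt=f['pt'].item();s=f['s'];ps=f['ps'].item();w=f['w'];p=f['p'].item()
def hsv(im): 
    H=cv2.cvtColor(im,cv2.COLOR_RGB2HSV);return [H[...,i].astype(int) for i in range(3)]
h,S,V=hsv(t)
m=(S<60)&(V>90);m[:150]=0;m[300:]=0;m[:,:200]=0;m[:,290:]=0
print('lid',rect(onz(pt,big(m)[0],.014)))
d=(V<50);d[:150]=0;d[300:]=0;d[:,:205]=0;d[:,250:]=0
b=big(d)[0];print('fin top z.048',rect(onz(pt,b,.048)))
g=(h>60)&(h<95)&(S>80);g[:150]=0;g[300:]=0;g[:,:100]=0;g[:,200:]=0
c=big(cv2.morphologyEx(g.astype(np.uint8),cv2.MORPH_CLOSE,np.ones((15,15)))>0)[0];r=rect(onz(pt,c,.088));print('box',r)
# rim left long edge line (outer +y top edge)
R=Rot.from_euler('z',-10.4,degrees=True).as_matrix()
L=(onz(pt,c,.088)-[.4974,.239,0])@R;print('box-frame ext x',L[:,0].min(),L[:,0].max(),'y+',np.median(L[(abs(L[:,0])<.1)&(L[:,1]>0)][:,1]),'y-(z0 wall)',((onz(pt,c,0)-[.4974,.239,0])@R)[:,1].min())
# plates: top-edge ends in top & scene
def yel(im,box):
    h,S,V=hsv(im);y=(h>14)&(h<34)&(S>100)&(V>110);k=np.zeros_like(y);k[box[1]:box[3],box[0]:box[2]]=y[box[1]:box[3],box[0]:box[2]];return k
yt=big(yel(t,(300,180,370,240)),3)
hs,Ss,Vs=hsv(s);ys=big(yel(s,(160,140,240,210)),3)
for c in yt:
    print('top',c.min(0),c.max(0),rect(onz(pt,c,.078)))
for X in ([.5774,-.2271],[.5324,-.2365],[.4874,-.2459]):
    u=np.array([-.2053,.9787]);e=[[*(np.array(X)+a*.045*u),.078] for a in(-1,1)]
    print('expect top',proj(pt,e).round(1).tolist(),'scene',proj(ps,e).round(1).tolist())
for c in ys: print('scene',c.min(0),c.max(0),len(c),'upper-left',c[(c@[-1,-1]).argmax()],'upper-right',c[(c@[1,-.6]).argmax()])
```

```text
lid (array([0.5105, 0.0068]), (279.77203369140625, 114.14783477783203), -1.6580963134765625)
fin top z.048 (array([0.5112, 0.049 ]), (53.06997299194336, 7.595064640045166), 0.507960855960846)
box (array([0.4959, 0.233 ]), (267.5369873046875, 114.12049865722656), -10.443031311035156)
box-frame ext x -0.13408174441577633 0.13338710105996465 y+ 0.049746871459437056 y-(z0 wall) -0.05018664941413305
top [348. 189.] [352. 191.] (array([ 0.5866, -0.2643]), (10.185880661010742, 5.001169681549072), -89.60732209682465)
top [339. 191.] [342. 193.] (array([ 0.5814, -0.2403]), (7.616870880126953, 4.991830348968506), -89.6209360063076)
top [334. 192.] [337. 194.] (array([ 0.5789, -0.2277]), (7.5986199378967285, 4.987424850463867), -89.62686622142792)
expect top [[352.7, 190.0], [317.7, 197.2]] scene [[177.7, 169.6], [208.7, 177.0]]
expect top [[356.5, 208.0], [321.5, 215.3]] scene [[185.4, 159.3], [215.7, 166.4]]
expect top [[360.2, 226.1], [325.2, 233.5]] scene [[192.8, 149.5], [222.5, 156.3]]
scene [177. 150.] [215. 190.] 261 upper-left [192. 150.] upper-right [214. 162.]
scene [207. 153.] [222. 169.] 51 upper-left [207. 153.] upper-right [222. 155.]
scene [186. 178.] [195. 186.] 30 upper-left [187. 178.] upper-right [195. 179.]
```

>>> arm_command(delta_pos=[[0,0,0],[0,0,0],[0,0,0],[0,0,0],[0,0,0],[0,0,0],[0,0,0],[0,0,0],[0,0,0],[0,0,0]], rotation=[[-0.95,0,0],[-0.95,0,0],[-0.95,0,0],[-0.95,0,0],[-0.95,0,0],[-0.95,0,0],[-0.95,0,0],[-0.95,0,0],[-0.95,0,0],[-0.95,0,0]])

```text
clock: 46.8
position: [0.4636, -0.149, 0.2441]
tool_rot: [-0.528, 1.563, -0.881]
force: [0.7, 0.2, -0.2]
grip_width: 0.0347
```

>>> arm_command(delta_pos=[[0,0,0],[0,0,0],[0,0,0],[0,0,0]], rotation=[[-0.95,0,0],[-0.95,0,0],[-0.95,0,0],[0,0,0]])

```text
clock: 47.2
position: [0.4632, -0.1537, 0.2439]
tool_rot: [-1.021, 1.563, -1.067]
force: [0.2, 0.6, -0.1]
grip_width: 0.0341
```

Run:
```python
from h import *
s=monitor.observe();print(s['position'],s['force'],s['grip_width'],go([.5113,.0498,.15],down(88.25)))
```

```text
[ 0.4632 -0.1537  0.2439] [ 0.2136  0.5769 -0.1038] 0.034115244868997814 (array([3.0894, 6.8687, 1.281 ]), array([-0.1408,  0.038 ,  0.0632]))
```

>>> arm_command(delta_pos=[[0,0.8,0.15],[0,0.85,0.16],[0,0.85,0.16],[0,0.85,0.16],[0,0.85,0.16],[0,0.85,0.16],[0,0.85,0.16],[0,0.8,0.16],[0,0,0]], rotation=[[-0.14,0.04,0.06],[0,0,0],[0,0,0],[0,0,0],[0,0,0],[0,0,0],[0,0,0],[0,0,0],[0,0,0]])

```text
clock: 48.1
position: [0.5139, 0.0452, 0.2431]
tool_rot: [-2.295, 1.569, -2.369]
force: [-0.7, -0.6, 0.0]
grip_width: 0.0345
```

Run:
```python
from h import *
s=monitor.observe();print(s['position'],s['force'],s['grip_width'],go([.5113,.0498,.1],down(88.25)))
```

```text
[0.5139 0.0452 0.2431] [-0.6764 -0.6104  0.0107] 0.03451534281831973 (array([ 4.7685,  0.1555, -0.0901]), array([-0.4205, -0.0141,  0.0153]))
```

>>> arm_command(delta_pos=[[0,0.15,-0.09],[0,0,0],[0.6,0,0],[0.8,0,0],[0.8,0,0],[0.8,0,0],[0.6,0,0],[0,0,0]], rotation=[[-0.42,0,0.015],[0,0,0],[0,0,0],[0,0,0],[0,0,0],[0,0,0],[0,0,0],[0,0,0]])

```text
clock: 48.9
position: [0.5115, 0.0421, 0.1325]
tool_rot: [-1.262, 1.569, -1.305]
force: [0.4, 0.1, 0.4]
grip_width: 0.0343
```

Run:
```python
from h import *
s=monitor.observe();print(s['position'],s['force'],s['grip_width'],go([.5113,.0498,.042],down(88.25)))
w,p=grab('wrist');cv2.imwrite('pics/w10.png',w[:,:,::-1])
d=(w.max(2)<50);d[230:]=0
for b in big(d,4):
    L=onz(p,b,.048);print('dark',b.min(0),b.max(0),'ext',L.min(0)[:2],L.max(0)[:2])
```

```text
[0.5115 0.0421 0.1325] [0.3954 0.0526 0.4412] 0.034256748962499986 (array([ 3.0147,  0.263 , -0.0207]), array([-0.1278,  0.006 ,  0.0193]))
dark [255. 161.] [267. 229.] ext [0.4762 0.0444] [0.5362 0.0559]
dark [ 12. 218.] [ 41. 229.] ext [ 0.5177 -0.172 ] [ 0.5285 -0.1437]
dark [ 40. 216.] [ 48. 229.] ext [ 0.5161 -0.1426] [ 0.5287 -0.1376]
```

View pics/w10.png

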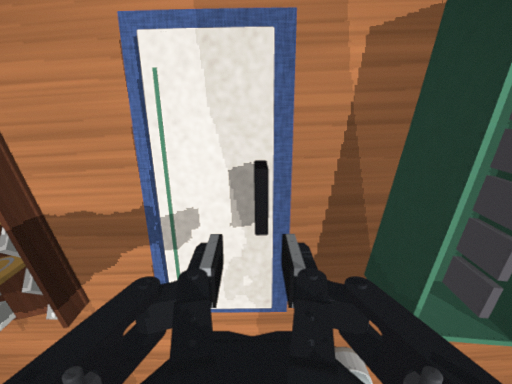

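The fin is at columns 255-267, with its centre at y ≈ 0.050, so the lid hasn't moved. I'll go down to it and grip.

>>> arm_command(delta_pos=[[0,0.26,-0.02],[0,0,0],[0.4,0,0],[0.5,0,0],[0,0,0]], rotation=[[-0.13,0,0.02],[0,0,0],[0,0,0],[0,0,0],[0,0,0]])

```text
clock: 49.45
position: [0.5139, 0.0502, 0.1087]
tool_rot: [0.18, 1.563, 0.149]
force: [-0.3, -0.0, 0.4]
grip_width: 0.034
```

Run:
```python
from h import *
s=monitor.observe();print(s['position'],s['force'],s['grip_width'],go([.5113,.0498,.041],down(88.25)))
```

```text
[0.5139 0.0502 0.1087] [-0.2788 -0.0452  0.3669] 0.033996600279306684 (array([ 2.2566, -0.0183, -0.1027]), array([-0.0033,  0.075 , -0.0136]))
```

>>> arm_command(delta_pos=[[0,-0.02,-0.1],[0.4,0,0],[0.5,0,0],[0.5,0,0],[0.4,0,0],[0.3,0,0],[0.1,0,0],[0,0,0]], rotation=[[0,0.075,-0.01],[0,0,0],[0,0,0],[0,0,0],[0,0,0],[0,0,0],[0,0,0],[0,0,0]])

```text
clock: 50.25
position: [0.5114, 0.0497, 0.0394]
tool_rot: [0.458, 1.569, 0.427]
force: [1.0, -0.4, 0.9]
grip_width: 0.0343
```

Run:
```python
from h import *
s=monitor.observe();print(s['position'],s['force'],s['grip_width'],go([.5113,.0498,.041],down(88.25)))
```

```text
[0.5114 0.0497 0.0394] [ 0.9815 -0.3613  0.8962] 0.03429085836407527 (array([-0.055 ,  0.0032, -0.002 ]), array([-0.005 ,  0.0135, -0.0067]))
```

>>> arm_command(delta_pos=[[0,0,0],[0,0,0],[0,0,0],[0,0,0],[0,0,0],[0,0,0]], rotation=[[0,0,0],[0,0,0],[0,0,0],[0,0,0],[0,0,0],[0,0,0]], gripper=1, grip_force=80)

```text
clock: 50.85
position: [0.5119, 0.0497, 0.0409]
tool_rot: [0.303, 1.567, 0.271]
force: [-0.2, -0.2, -2.7]
grip_width: 0.0096
```

Run:
```python
from h import *
s=monitor.observe();print(s['position'],s['force'],s['grip_width'],go([.5113,.0498,.041],down(88.25)))
```

```text
[0.5119 0.0497 0.0409] [-0.2086 -0.2006 -2.6716] 0.009572506753570707 (array([-0.003 ,  0.0041, -0.0217]), array([-0.0081,  0.0307, -0.0096]))
```

>>> arm_command(delta_pos=[[-0.2,0,0],[-0.4,0,0],[-0.7,0,0],[-0.8,0,0],[-0.8,0,0],[-0.8,0,0],[-0.8,0,0],[-0.8,0,0],[-0.6,0,0],[0,0,0]], rotation=[[0,0,0],[0,0,0],[0,0,0],[0,0,0],[0,0,0],[0,0,0],[0,0,0],[0,0,0],[0,0,0],[0,0,0]])

```text
clock: 51.85
position: [0.5101, 0.0494, 0.2328]
tool_rot: [0.286, 1.565, 0.255]
force: [1.2, -1.1, -4.0]
grip_width: 0.0105
```

Run:
```python
from h import *
s=monitor.observe();print(s['position'],s['force'],s['grip_width'],go([.5053,.2823,.22],down(79.6)))
```

```text
[0.5101 0.0494 0.2328] [ 1.2358 -1.0696 -4.012 ] 0.010506043448052229 (array([ 0.4389,  7.7554, -0.4025]), array([ 1.4362,  0.0561, -0.0212]))
```

>>> arm_command(delta_pos=[[0,0.5,-0.03],[0,0.75,-0.04],[0,0.8,-0.04],[0,0.8,-0.04],[0,0.8,-0.04],[0,0.8,-0.04],[0,0.8,-0.04],[0,0.8,-0.04],[0,0.8,-0.04],[0,0.7,-0.04]], rotation=[[0,0.05,-0.02],[0,0,0],[0,0,0],[0,0,0],[0,0,0],[0,0,0],[0,0,0],[0,0,0],[0,0,0],[0,0,0]])

```text
clock: 52.85
position: [0.502, 0.2795, 0.2296]
tool_rot: [-2.223, 1.565, -2.26]
force: [0.7, -0.4, -2.8]
grip_width: 0.0104
```

>>> arm_command(delta_pos=[[0,0,0],[0,0,0],[0,0,0],[0,0,0]], rotation=[[0.5,0,0],[0.5,0,0],[0.4,0,0],[0,0,0]])

```text
clock: 53.25
position: [0.4992, 0.2828, 0.227]
tool_rot: [-2.384, 1.562, -2.567]
force: [-0.3, -0.7, -3.4]
grip_width: 0.0104
```

Run:
```python
from h import *
s=monitor.observe();print(s['position'],s['force'],s['grip_width'],go([.5053,.2823,.16],down(79.6)))
```

```text
[0.4992 0.2828 0.227 ] [-0.3097 -0.7133 -3.3867] 0.010437081120726027 (array([2.233 , 0.0332, 0.2177]), array([-0.0161, -0.0606,  0.0572]))
```

>>> arm_command(delta_pos=[[0,0.03,0.2],[0,0,0],[0.4,0,0],[0.5,0,0],[0.5,0,0],[0.4,0,0],[0,0,0]], rotation=[[-0.02,-0.06,0.06],[0,0,0],[0,0,0],[0,0,0],[0,0,0],[0,0,0],[0,0,0]])

```text
clock: 53.95
position: [0.5053, 0.2813, 0.1677]
tool_rot: [-3.003, 1.57, 3.103]
force: [-0.8, -0.0, -2.6]
grip_width: 0.0102
```

Run:
```python
from h import *
s=monitor.observe();print(s['position'],s['force'],s['grip_width'],go([.5053,.2823,.14],down(79.6)))
```

```text
[0.5053 0.2813 0.1677] [-0.8062 -0.0196 -2.5781] 0.010245610225949999 (array([ 0.9226,  0.032 , -0.0035]), array([ 0.0436, -0.0065,  0.0009]))
```

>>> arm_command(delta_pos=[[0,0.03,0],[0.4,0,0],[0.4,0,0],[0.2,0,0],[0,0,0],[0,0,0]], rotation=[[0.04,0,0],[0,0,0],[0,0,0],[0,0,0],[0,0,0],[0,0,0]])

```text
clock: 54.55
position: [0.5057, 0.2825, 0.1355]
tool_rot: [1.907, 1.57, 1.725]
force: [-0.3, 0.1, -3.8]
grip_width: 0.0103
```

Run:
```python
from h import *
s=monitor.observe();print(s['position'],s['force'],s['grip_width'],go([.5053,.2823,.121],down(79.6)))
w,p=grab('wrist');cv2.imwrite('pics/w11.png',w[:,:,::-1])
h=cv2.cvtColor(w,cv2.COLOR_RGB2HSV);m=(h[...,1]<60)&(h[...,2]>90);m[300:]=0
c=big(m)[0];z=s['position'][2]-.0329+.006
R=Rot.from_euler('z',-10.4,degrees=True).as_matrix();L=(onz(p,c,z)-[.4974,.239,0])@R
print('lid ext in box frame: x-',L[:,0].min(),'y',L[:,1].min(),L[:,1].max())
# edge lines at two x
for a,b in((-.12,-.09),(-.06,-.03)):
    k=L[(L[:,0]>a)&(L[:,0]<b)];print(a,k[:,1].min(),k[:,1].max())
```

```text
[0.5057 0.2825 0.1355] [-0.2832  0.0556 -3.7693] 0.010276470236537267 (array([ 0.4835, -0.0102, -0.0126]), array([ 0.0035, -0.0015, -0.0044]))
lid ext in box frame: x- -0.1299404863505106 y -0.05522139853593866 0.0617569207120798
-0.12 -0.05522139853593866 0.05695402150781659
-0.06 -0.0551805849478191 0.05711593142349234
```

View pics/w11.png

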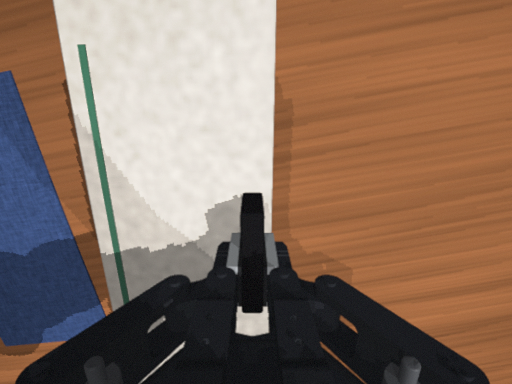

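The lid edges sit at -55 and +57 mm in the box frame, about 1 mm off centre with the yaw aligned. That's within the skirt's play, so I'll lower it.

>>> arm_command(delta_pos=[[0.12,-0.03,-0.01],[0.12,0,0],[0.1,0,0],[0.06,0,0],[0,0,0]], rotation=[[0,0,0],[0,0,0],[0,0,0],[0,0,0],[0,0,0]])

```text
clock: 55.1
position: [0.5056, 0.2818, 0.1233]
tool_rot: [0.973, 1.569, 0.792]
force: [-0.7, 0.6, -3.1]
grip_width: 0.0104
```

Run:
```python
from h import *
s=monitor.observe();print(s['position'],s['force'],s['grip_width'],go([.5053,.2823,.1205],down(79.6)))
```

```text
[0.5056 0.2818 0.1233] [-0.6828  0.5596 -3.1238] 0.010442622575811002 (array([ 0.0943,  0.0146, -0.0137]), array([ 0.0028,  0.009 , -0.0131]))
```

>>> arm_command(delta_pos=[[0.05,0,0],[0.04,0,0],[0.03,0,0],[0,0,0]], rotation=[[0,0,0],[0,0,0],[0,0,0],[0,0,0]])

```text
clock: 55.5
position: [0.5058, 0.282, 0.1201]
tool_rot: [0.896, 1.569, 0.714]
force: [0.3, -0.2, -2.8]
grip_width: 0.0107
```

Run:
```python
from h import *
s=monitor.observe();print(s['position'],s['force'],s['grip_width'],go([.5053,.2823,.1205],down(79.6)))
```

```text
[0.5058 0.282  0.1201] [ 0.3234 -0.1742 -2.8498] 0.010720337183864765 (array([-0.0124,  0.0075, -0.0187]), array([ 0.0028,  0.0136, -0.017 ]))
```

>>> arm_command(delta_pos=[[0.03,0,0],[0.03,0,0],[0,0,0]], rotation=[[0,0,0],[0,0,0],[0,0,0]])

```text
clock: 55.8
position: [0.5059, 0.282, 0.1203]
tool_rot: [0.754, 1.568, 0.573]
force: [0.1, 0.4, -3.9]
grip_width: 0.0103
```

>>> arm_command(delta_pos=[[0,0,0],[0,0,0],[0,0,0],[0,0,0],[-0.2,0,0],[-0.5,0,0],[-0.8,0,0],[-0.8,0,0],[-0.8,0,0],[-0.8,0,0]], rotation=[[0,0,0],[0,0,0],[0,0,0],[0,0,0],[0,0,0],[0,0,0],[0,0,0],[0,0,0],[0,0,0],[0,0,0]], gripper=0.2)

```text
clock: 56.8
position: [0.5046, 0.2812, 0.2404]
tool_rot: [-2.619, 1.57, -2.8]
force: [1.1, 0.1, -0.1]
grip_width: 0.0341
```

>>> arm_command(delta_pos=[[0,0.7,-0.6],[0,0.8,-0.7],[0,0.8,-0.7],[0,0.8,-0.7],[0,0.8,-0.7],[0,0.8,0],[0,0.8,0],[0,0,0]], rotation=[[0,0,0],[0,0,0],[0,0,0],[0,0,0],[0,0,0],[0,0,0],[0,0,0],[0,0,0]])

```text
clock: 57.6
position: [0.4327, 0.469, 0.2492]
tool_rot: [0.9, 1.562, 0.717]
force: [-0.4, -0.2, -0.2]
grip_width: 0.0345
```

Run:
```python
from h import *
st=monitor.observe();print(st['position'],st['force'],st['grip_width'])
t,pt=grab('top');s,ps=grab('scene')
H=cv2.cvtColor(t,cv2.COLOR_RGB2HSV);S,V=H[...,1],H[...,2]
m=(S<60)&(V>90);m[:150]=0;m[300:]=0;m[:,205:]=0
for z in(.094,.1): print(z,rect(onz(pt,big(m)[0],z)))
cv2.imwrite('pics/a12.png',np.vstack([cv2.resize(t[110:300,60:400,::-1],(640,358)),cv2.resize(s[130:280,140:460,::-1],(500,234),interpolation=cv2.INTER_CUBIC) if 0 else cv2.resize(s[120:290,140:460,::-1],(640,240))]))
```

```text
[0.4327 0.469  0.2492] [-0.3505 -0.2378 -0.1768] 0.03449187190797006
0.094 (array([0.4941, 0.2426]), (278.31744384765625, 112.45109558105469), -10.219627380371094)
0.1 (array([0.4943, 0.2413]), (276.8691711425781, 111.86595916748047), -10.219627380371094)
```

View pics/a12.png

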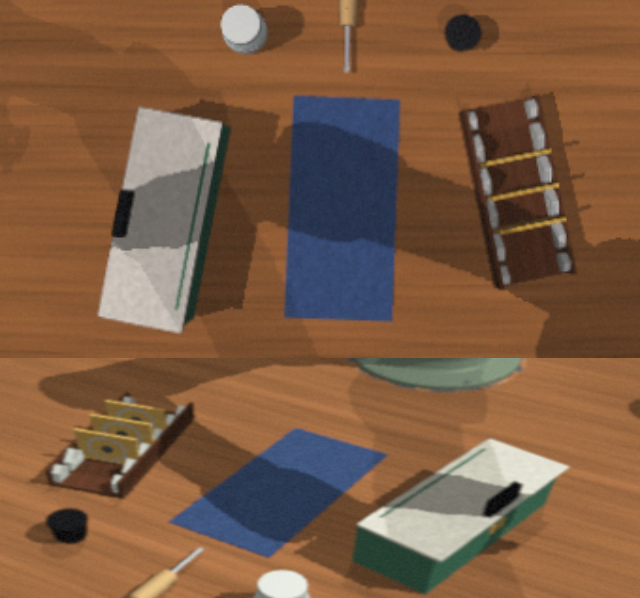

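The lid looks shut, the rack holds three plates upright, and the jar, loupe and graver haven't moved. The lid's measured centre sits about 4 mm from my box centre, so I'll check the height of each lid corner.

```bash
cat > lidchk.py <<'E'
from h import *
def run(t,s,pt,ps,off):
    def m(im,x0,y0,x1,y1):
        H=cv2.cvtColor(im,cv2.COLOR_RGB2HSV);a=(H[...,1]<75)&(H[...,2]>75);k=np.zeros_like(a);k[y0:y1,x0:x1]=a[y0:y1,x0:x1];return big(cv2.morphologyEx(k.astype(np.uint8),cv2.MORPH_CLOSE,np.ones((13,13)))>0)[0]
    def quad(c):
        h=cv2.convexHull(c.astype(np.float32));e=cv2.approxPolyDP(h,8,True).reshape(-1,2)
        ls=[]
        for i in range(len(e)):
            a,b=e[i],e[(i+1)%len(e)];d=b-a;n=np.array([-d[1],d[0]])/np.linalg.norm(d);tt=((c-a)@d)/(d@d)
            k=c[(abs((c-a)@n)<2.5)&(tt>.1)&(tt<.9)];ls.append(cv2.fitLine(k.astype(np.float32),cv2.DIST_HUBER,0,.01,.01).ravel())
        P=[]
        for i in range(len(e)):
            a,b=ls[i-1],ls[i];q=np.linalg.solve(np.c_[a[:2],-b[:2]],b[2:]-a[2:]);P.append(a[2:]+q[0]*a[:2])
        return np.array(P)
    A=quad(m(t,105,150,205,300));B=quad(m(s,300,150,450,290));print(len(A),len(B))
    R=Rot.from_euler('z',-10.4,degrees=True).as_matrix()
    PA,PB=onz(pt,A,.094),onz(ps,B,.094)
    for a,x in zip(A,PA):
        i=np.linalg.norm(PB-x,axis=1).argmin();X,e=tri(pt,a,ps,B[i]);print('top@94',((x-[.4974,.239,0])@R)[:2],'scene@94',((PB[i]-[.4974,.239,0])@R)[:2],'tri z',X[2],'miss',e)
    print('centres',((PA.mean(0)-[.4974,.239,0])@R)[:2],((PB.mean(0)-[.4974,.239,0])@R)[:2])
pt,ps=optics.camera_params('top'),optics.camera_params('scene')
f=np.load('f0.npz');print('start');run(f['t'],f['s'],pt,ps,0)
t=optics.grab_frame('top');s=optics.grab_frame('scene');np.savez('f13.npz',t=t,s=s);print('now');run(t,s,pt,ps,0)
E
python3 lidchk.py
```

```text
start
4 4
top@94 [0.1368 0.0548] scene@94 [0.145  0.0809] tri z 0.07121843987255166 miss 0.01640115495700104
top@94 [ 0.1378 -0.0561] scene@94 [ 0.1407 -0.059 ] tri z 0.09366828465723998 miss 0.004110726228256546
top@94 [-0.1391 -0.0553] scene@94 [-0.1366 -0.0569] tri z 0.09332040795207003 miss 0.0026365109652561843
top@94 [-0.1393  0.0542] scene@94 [-0.1374  0.0513] tri z 0.09447302187451029 miss 0.003352610891892218
centres [-0.001  -0.0006] [0.0029 0.0041]
now
4 4
top@94 [0.1341 0.0585] scene@94 [0.1406 0.0786] tri z 0.07631390163230367 miss 0.012455108659207901
top@94 [ 0.1349 -0.0515] scene@94 [ 0.1394 -0.054 ] tri z 0.09229394538825542 miss 0.004723807256839644
top@94 [-0.1426 -0.0524] scene@94 [-0.1424 -0.0534] tri z 0.09447712881719661 miss 0.0008372333438974506
top@94 [-0.1415  0.0582] scene@94 [-0.1416  0.0594] tri z 0.09332650849375496 miss 0.0010180828829945941
centres [-0.0037  0.0032] [-0.001   0.0077]
```

```bash
python3 -c "
from workcell import bot,monitor
print(monitor.observe()['clock'],bot.job_done())"
```

```text
the job is handed in; nothing more can be done
57.8 None
```

The job is done and handed in at 57.8 s.

- **Lid opened:** I tipped it to about 23° by its fin with the opposite long edge on the rim. Then I lifted it off and laid it flat on the mat, fin up, and let go of it.
- **Plates moved:** The box held three plates. I slid each one out and stood it in its own notch of the rack, at rack x = +46, 0 and -46 mm.
- **Lid back on:** I put it on the box and moved the arm clear.

**What the last checks showed:**
- **Box and rack:** The pictures taken before closing showed the box empty. In the last pictures all three plates stand upright in separate notches. Each plate was lowered to within a millimetre of the base height before I let go. One plate's top corner fell within a pixel of where a 78 mm top edge should appear in the scene view. I did not measure the tops of the other two separately.
- **Lid seating:** Three of its corners measured 92–94.5 mm high, against 94 mm when seated. The fourth corner gave no usable height, because background was mixed into its outline in the scene view; the same happened at the start.
- **Lid position:** The lid lies about 3–4 mm off my estimate of the box centre, at the edge of the skirt's stated play.
- **Other items:** The jar, loupe and graver look untouched in the last pictures. I saw no knock to the lid.

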